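Pour the drawer knobs into the box and hold its lid at 60 degrees

TASK

Pour all four round brass knobs from the orange cup into the white storage box, then set the empty cup back upright on the table. Then bring the box's lid, which is leaning open, down to 60 degrees above closed without letting it drop shut, and finish still holding it there with the gripper so that I can screw on the lid stay. Leave the jar, mallet, bracket and bit holder where they are.

Things in the scene. Friction and masses are not known exactly. Their poses are not given: they have to be found in the camera images.
- box: White open-topped storage box, fixed to the table: 170 mm (its x) by 220 mm (its y) by 80 mm high, walls and floor 10 mm thick. Origin at the centre of its underside. The lid hinges on the rim at its +x side (the side away from the robot), along its y.
- lid (a joint): Angle of the brown wooden lid in rad: 0 closed, growing as it opens upward and away from the robot; 1.571 stands straight up, stop at 1.9. It starts open, past upright, and leans there by itself; below upright its weight (about 0.4 kg, hinge friction 0.06 N m) makes it fall shut.
- lid_hinge (a point): Middle of the lid's hinged edge, half-way through its thickness; 6 mm above the hinge line when closed, on the hinge line to within 6 mm at any angle. Hinge line: at the box's x = +85 mm, 81 mm above the table, along the box's y.
- lid_edge (a point): Middle of the lid's free edge, half-way through its thickness. The lid is a plain flat panel 12 mm thick, 170 mm from hinge to free edge, 220 mm wide along the hinge; it can be pinched over its thickness at this edge. From lid_hinge to lid_edge the panel runs straight.
- cup_mid (a point): Orange plastic cup, round, 80 mm high, outside diameter 56 mm at the foot and 70 mm at the rim (63 mm half-way up), wall 3 mm, mass about 70 g plus the knobs. This point is on its axis, 40 mm above its foot; z points to its mouth. It stands upright on the table to the left or right of the box.
- cup: The same orange cup; origin at the centre of its underside.
- knob0_center (a point): Centre of a brass ball knob, 17 mm in diameter, 20 g, with a small dark screw hole; starts inside the cup.
- knob1_center (a point): Centre of a brass ball knob, 17 mm in diameter, 20 g, with a small dark screw hole; starts inside the cup.
- knob2_center (a point): Centre of a brass ball knob, 17 mm in diameter, 20 g, with a small dark screw hole; starts inside the cup.
- knob3_center (a point): Centre of a brass ball knob, 17 mm in diameter, 20 g, with a small dark screw hole; starts inside the cup.
- jar: Small closed glass jar with aluminium lid, 64 mm in diameter, 95 mm high; origin under its centre. Stands on the other side of the box from the cup. Not to be disturbed.
- mallet: Black rubber mallet with wooden handle, 270 mm long, 60 mm high, lying beyond the box; origin under the middle of its head, the handle runs 250 mm to its -x. Not to be disturbed.
- bracket: Chrome L-bracket, 50 by 22 by 50 mm high, standing beyond the box; origin under its centre. Not to be disturbed.
- bit_holder: Blue plastic bit holder, 36 by 85 by 28 mm (bits to 43 mm), on a white turntable (170 mm in diameter, 22 mm high) beyond the box; origin under its centre. Not to be disturbed.

How it is judged:
On the way, in this order (a step that is already met when the one before it is completed fails the run):
1. the cup is picked up by the gripper (height (world z) of cup_mid above 0.09 m and contact force between the fingers and cup above 0.5 N), for 0.1 s.
2. all four knobs are in the box while the cup is off the table (x of knob0_center in the frame of box between -0.08 and 0.08 m and y of knob0_center in the frame of box between -0.105 and 0.105 m and z of each of knob0_center, knob1_center, knob2_center, knob3_center in the frame of box below 0.07 m and x of knob1_center in the frame of box between -0.08 and 0.08 m and y of knob1_center in the frame of box between -0.105 and 0.105 m and x of knob2_center in the frame of box between -0.08 and 0.08 m and y of knob2_center in the frame of box between -0.105 and 0.105 m and x of knob3_center in the frame of box between -0.08 and 0.08 m and y of knob3_center in the frame of box between -0.105 and 0.105 m and height (world z) of cup_mid above 0.055 m), for 0.1 s.
3. the cup stands upright on the table, released (height (world z) of cup_mid between 0.035 and 0.045 m and angle between cup_mid's own z axis and vertical below 0.12 rad and contact force between the fingers and cup below 0.05 N and linear speed of cup below 0.02 m/s), for 0.2 s.
At the end, for the whole second after the job is handed in: The lid is held still by the fingers at 60 degrees, give or take 7 degrees, with nothing else propping it; all four knobs lie inside the box; the cup stands upright on the table, released and off the box (all of step 3 and value of joint lid between 0.925 and 1.17 rad and velocity of joint lid between -0.05 and 0.05 rad/s and contact force between the fingers and box above 0.3 N and contact force between each of cup, jar, mallet, bracket, bit_holder and box below 0.05 N and x of knob0_center in the frame of box between -0.08 and 0.08 m and y of knob0_center in the frame of box between -0.105 and 0.105 m and z of each of knob0_center, knob1_center, knob2_center, knob3_center in the frame of box below 0.07 m and x of knob1_center in the frame of box between -0.08 and 0.08 m and y of knob1_center in the frame of box between -0.105 and 0.105 m and x of knob2_center in the frame of box between -0.08 and 0.08 m and y of knob2_center in the frame of box between -0.105 and 0.105 m and x of knob3_center in the frame of box between -0.08 and 0.08 m and y of knob3_center in the frame of box between -0.105 and 0.105 m); the arm keeps its last pose, push and grip.
It fails at once if the lid drops shut (below 29 degrees) (value of joint lid below 0.5 rad).
It fails at once if the jar is shifted by more than 30 mm (distance of jar from where it was at the start of the episode above 0.03 m).
It fails at once if the mallet is shifted by more than 30 mm (distance of mallet from where it was at the start of the episode above 0.03 m).
It fails at once if the bracket is shifted by more than 30 mm (distance of bracket from where it was at the start of the episode above 0.03 m).
It fails at once if the bit holder is shifted by more than 30 mm (distance of bit_holder from where it was at the start of the episode above 0.03 m).
It also fails if it takes over 72 s, if anything falls off the work surface, if the arm or the gripper's body presses on something with over 40 N, if the wrist force passes 120 N, or if a joint passes its speed limit or range.

ROBOT

A 6-joint arm with a two-finger parallel gripper is mounted at the origin on the work surface. World frame = base frame: x ahead of the robot, y to its left, z up, the work surface at z = 0. Lengths are in m, angles in rad, forces in N, time in s.
With the tool pointing down it reaches from about 0.35 to 0.775 m from the base axis. Payload 7.3 kg.
Tool frame: the origin (TCP) lies midway between the tips of the shut fingers; the grasp point (between the pads) lies 19 mm behind it (robot.tcp_to_grasp is the distance from the TCP to the grasp point, in m); x points along the fingers, z is the direction in which the jaws open and shut, and the axes are right-handed (so a half turn about x gives the same grasp; the last joint's range is limited). The gripper opens to 92 mm and grips with 3 to 60 N. Pads are 19 mm wide; open, the fingers measure 130 mm over their backs; the gripper's body (75 mm by 190 mm) begins 47 mm behind the grasp point.
Start: joints at [1.128, 0.342, 1.524, -0, 1.275, -0.146], TCP at [0.154, 0.502, 0.227] pointing down, gripper open.
Joint ranges: [-2.53, 2.53], [-0.77, 2.02], [0.04, 2.7], [-1, 4.14], [0.28, 2.66], [-3.11, 3.11]. Speed limits (rad/s): [2.57, 2.57, 3.14, 3.14, 3.14, 3.14].

INTERFACE

Orientations are given as [roll, pitch, yaw] about the fixed x, y, z axes, in that order (R = Rz(yaw) Ry(pitch) Rx(roll)).
In Python, from cell import robot gives the robot as it stands.
- The arm moves only by the tool move_arm, never from a script. Its argument "deltas" is a list of rows, each an object with "dp": the shift along the tool's x, y, z in m, a list of three; "turn": the turn, a rotation vector about the tool's x, y, z in degrees, a list of three. A call has 1 to 10 rows; each row is the pose to reach, as a shift and turn from the pose commanded when the call began, along the tool's axes at that moment; what a row does not reach only later rows make up. A row lasts 1/10 s, in which the tool goes at most 50 mm and 8.59 degrees, less where a joint would pass 70% of its speed; a pose out of reach is approached as far as the arm can. A call with a gripper value outside its range is refused whole. "hand" is the finger opening in m, from 0 to 0.0918, set as the call begins (left out, the last holds). The fingers move at their own pace and stop on an object; "squeeze" is the grip in N (left out, the last holds). Time passes only in rows, so rows that repeat a pose let the fingers close. It gives the time, the measured TCP pose, the force and the opening at its end, in the units of the state.
- robot.observe(): the state, without advancing time (a new reading comes with each control period).
- robot.read_camera(name): name is "scene" or "top"; returns (picture, depth): 384x512x3 uint8, red, green, blue; 384x512 float32, m along the optical axis (not along the pixel's ray), 0 where there is no reading.
- robot.camera_info(name): a dict with "fx", "fy", "cx", "cy" (pixels), "R" (3x3) and "t" (3): a world point X has camera coordinates R X + t. Camera axes: x right, y down, z forward; pixel columns grow to the right and rows downward; lengths in m; the calibration is good to about 2 mm. A picture is of the moment at which its call begins. camera_info takes no time and is no camera call.
- robot.hand_in(): hands the job in, once; it reports no verdict.
The state is a dict: "time": time; "qpos": joint angles; "qvel": joint speeds; "joint_efforts": joint torques, N m; "tool_pos": TCP position; "tool_rot": TCP orientation; "contact_force": force on the tool from outside, world axes, zero at the start; "torque": the same for the moment, N m; "opening": finger opening in m.
Only numpy, scipy, OpenCV 4.12 (cv2) and the standard library are available. Lean on these libraries where they do the work, as an engineer would, in place of code of your own. Each camera call takes 0.05 s, during which the arm holds its last target.

## Working session

There is one attempt and no reset: what is moved stays moved. The work goes in short steps, Python scripts to look and compute and a tool call to move; the robot and the scene stay as the last step left them, time stands still between calls to the robot, and variables do not carry over. Pictures are saved under pics/ and viewed, and the job is handed in when it is done.

Besides the shell and the picture viewer there is one more tool, called after ">>>" as a command line: name --argument value ..., lists and objects as JSON in quotes. move_arm: Moves the arm, as the interface text tells. Its arguments: {"type":"object","properties":{"deltas":{"type":"array"},"hand":{"type":"number"},"squeeze":{"type":"number"}},"required":["deltas"]}

```bash
ls; mkdir -p pics
python3 - <<'E'
from cell import robot
import cv2, numpy as np
print(robot.observe())
for n in ["scene","top"]:
    p,d=robot.read_camera(n); cv2.imwrite(f"pics/{n}0.png",p[:,:,::-1]); np.savez(f"{n}0.npz",p=p,d=d)
    print(n,robot.camera_info(n))
E
```

```text
pics
{'time': 0.0, 'qpos': array([ 1.12799365e+00,  3.42726542e-01,  1.52501066e+00,  1.01989687e-05,
        1.27538239e+00, -1.45989579e-01]), 'qvel': array([ 0.00012816, -0.00142831,  0.00019806,  0.00096743, -0.00157948,
       -0.00076026]), 'joint_efforts': array([-1.63308538e-03, -4.31245422e+01, -2.44217527e+01,  7.16282590e-02,
        5.59974031e-02, -1.33285494e-04]), 'tool_pos': array([0.15334661, 0.50168818, 0.22604519]), 'tool_rot': array([ 2.9892161 ,  1.56926936, -2.01998895]), 'contact_force': array([-0.2345914 , -0.62141178, -0.29091656]), 'torque': array([0.00392797, 0.00312271, 0.00281827]), 'opening': 0.09123670045797586}
scene {'fx': 369.40840814402173, 'fy': 369.40840814402173, 'cx': 258.5760364787293, 'cy': 191.14792500573517, 'R': array([[-0.46377652,  0.88591188, -0.00845519],
       [ 0.52713195,  0.26825889, -0.80633062],
       [-0.71206969, -0.37841421, -0.59140463]]), 't': array([ 0.28142638, -0.25182864,  1.56425642])}
top {'fx': 469.9295853488699, 'fy': 469.9295853488699, 'cx': 258.44365251662634, 'cy': 194.46467282539712, 'R': array([[-0.1110062 , -0.9938178 ,  0.00195176],
       [-0.97003249,  0.10792193, -0.21769206],
       [ 0.21613561, -0.02605844, -0.97601555]]), 't': array([0.0570957 , 0.60531391, 1.04343562])}
```

View pics/scene0.png

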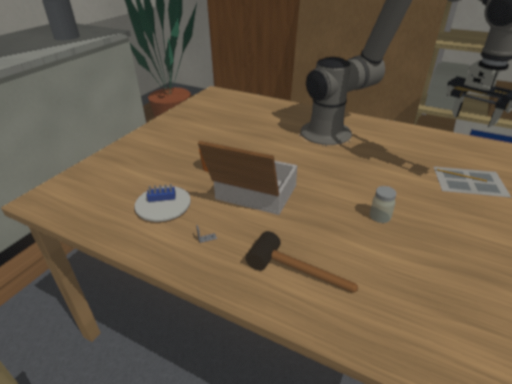

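View pics/top0.png

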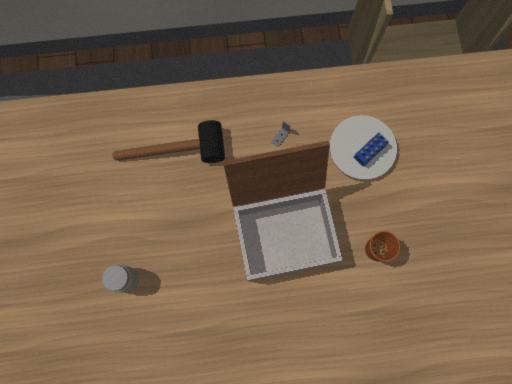

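```bash
cat > h.py <<'E'
import numpy as np, cv2
from scipy.spatial.transform import Rotation as Ro
from cell import robot
def rot(rpy): return Ro.from_euler('xyz',rpy)   # fixed axes
def cast(n,u,v,z):
    c=robot.camera_info(n); R,t=c['R'],c['t']
    u,v=np.atleast_1d(u).astype(float),np.atleast_1d(v).astype(float)
    d=np.stack([(u-c['cx'])/c['fx'],(v-c['cy'])/c['fy'],np.ones_like(u)],1)@R
    o=-R.T@t
    return o+d*((z-o[2])/d[:,2])[:,None]
def cloud(n,d):
    c=robot.camera_info(n); v,u=np.indices(d.shape)
    X=np.stack([(u-c['cx'])/c['fx']*d,(v-c['cy'])/c['fy']*d,d],-1)
    return (X-c['t'])@c['R']
def proj(n,X):
    c=robot.camera_info(n); q=np.atleast_2d(X)@c['R'].T+c['t']
    return np.stack([q[:,0]/q[:,2]*c['fx']+c['cx'],q[:,1]/q[:,2]*c['fy']+c['cy']],1)
E
python3 - <<'E'
from h import *
a=np.load('top0.npz'); p,d=a['p'],a['d']; X=cloud('top',d); ok=d>0
hsv=cv2.cvtColor(p,cv2.COLOR_RGB2HSV)
z=X[...,2]
print('table z',np.median(z[300:370,100:200]))
reg=np.zeros_like(ok); reg[185:285,228:348]=1
m=reg&ok&(abs(z-.08)<.006)&(hsv[...,1]<70)
pts=X[m][:,:2].astype(np.float32)*1000
r=cv2.minAreaRect(pts); print('rim',m.sum(),r,cv2.boxPoints(r).round(1).tolist(), z[m].mean())
# lid points
reg=np.zeros_like(ok); reg[140:212,222:332]=1
m=reg&ok&(z>.095)&(hsv[...,1]>90)
L=X[m]; c=L.mean(0); s=np.linalg.svd(L-c)[2][2]; print('lid n',s,c,m.sum(),z[m].max())
# cup
reg=np.zeros_like(ok); reg[225:270,362:408]=1
m=reg&ok&(z>.070)&(z<.09); P=X[m]; 
(cx,cy),rr=cv2.minEnclosingCircle(P[:,:2].astype(np.float32)*1000); print('cup rim',cx,cy,rr,m.sum(),z[m].mean())
m=reg&ok&(z<.06)&(hsv[...,0]>5); 
# jar etc extents
for nm,(u0,u1,v0,v1) in dict(jar=(98,145,255,300),mallet=(105,230,115,170),bracket=(268,302,118,150),turn=(325,402,112,185)).items():
    reg=np.zeros_like(ok); reg[v0:v1,u0:u1]=1; m=reg&ok&(z>.012); P=X[m]
    print(nm,P.min(0).round(3),P.max(0).round(3))
E
python3 - <<'E'
import cv2
i=cv2.imread('pics/top0.png')[100:300,200:420]
cv2.imwrite('pics/top0c.png',cv2.resize(i,None,fx=3,fy=3,interpolation=cv2.INTER_CUBIC))
E
```

```text
table z -0.0009167073233587305
rim 1523 ((508.3871765136719, -64.44245147705078), (171.7101287841797, 220.32411193847656), 5.170281887054443) [[413.0, 37.5], [432.79998779296875, -181.89999389648438], [603.7999877929688, -166.39999389648438], [584.0, 53.0]] 0.07933863135002667
lid n [-0.93679539 -0.08442324  0.33953955] [ 0.62669961 -0.05245295  0.17985173] 4428 0.24497049666007478
cup rim 455.4807434082031 -282.0973815917969 35.14813995361328 176 0.07791932905210998
jar [0.418 0.296 0.013] [0.481 0.356 0.1  ]
mallet [0.632 0.045 0.012] [0.812 0.34  0.242]
bracket [ 0.653 -0.108  0.012] [ 0.792 -0.066  0.242]
turn [ 0.608 -0.371  0.012] [ 0.797 -0.151  0.243]
```

View pics/top0c.png

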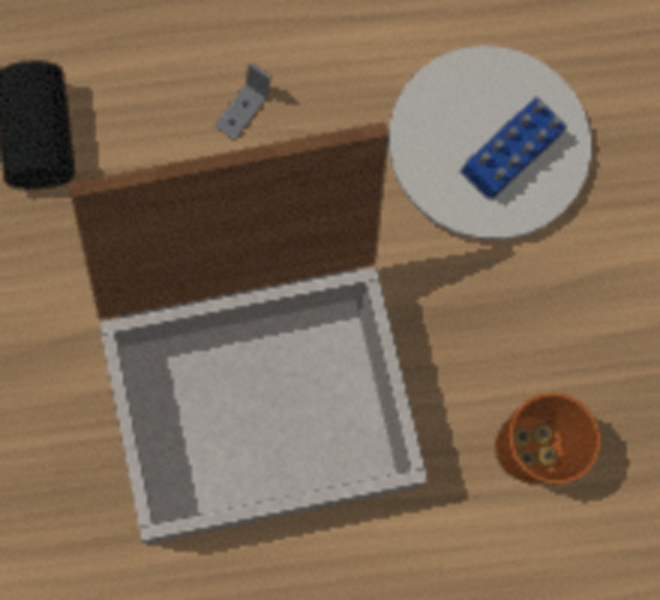

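```bash
cat >> h.py <<'E'
def rel(p,R,ref=None):
    s=robot.observe()
    p0,R0=(s['tool_pos'],rot(s['tool_rot'])) if ref is None else ref
    print('dp',R0.inv().apply(np.array(p)-p0).round(4).tolist(),'turn',np.degrees((R0.inv()*R).as_rotvec()).round(2).tolist())
def frame(x,z):
    x=np.array(x,float);x/=np.linalg.norm(x);z=np.array(z,float);z-=x*(x@z);z/=np.linalg.norm(z)
    return Ro.from_matrix(np.stack([x,np.cross(z,x),z],1))
E
python3 - <<'E'
from h import *
s=robot.observe(); print(rot(s['tool_rot']).as_matrix().round(3))
R0=rot(s['tool_rot'])
for p in [(.42,.12,.32),(.42,-.25,.30)]: rel(p,R0)
E
```

```text
[[-0.001 -0.956  0.292]
 [-0.001  0.292  0.956]
 [-1.     0.    -0.001]]
dp [-0.0936, -0.3666, -0.2872] turn [0.0, 0.0, 0.0]
dp [-0.0731, -0.4748, -0.641] turn [0.0, 0.0, 0.0]
```

>>> move_arm --deltas '[{"dp": [-0.09, -0.1, -0.06], "turn": [0, 0, 0]}, {"dp": [-0.09, -0.1, -0.06], "turn": [0, 0, 0]}, {"dp": [-0.09, -0.1, -0.06], "turn": [0, 0, 0]}, {"dp": [-0.09, -0.367, -0.287], "turn": [0, 0, 0]}, {"dp": [-0.09, -0.367, -0.287], "turn": [0, 0, 0]}, {"dp": [-0.09, -0.367, -0.287], "turn": [0, 0, 0]}, {"dp": [-0.09, -0.367, -0.287], "turn": [0, 0, 0]}, {"dp": [-0.09, -0.367, -0.287], "turn": [0, 0, 0]}, {"dp": [-0.09, -0.367, -0.287], "turn": [0, 0, 0]}, {"dp": [-0.09, -0.367, -0.287], "turn": [0, 0, 0]}]'

```text
time: 1.1
tool_pos: [0.4208, 0.1187, 0.3166]
tool_rot: [0.682, 1.571, 1.956]
contact_force: [0.6, 0.4, 0.5]
opening: 0.092
```

Run:
```python
from h import *
s=robot.observe(); print(s['time'],s['qpos'].round(4),s['tool_pos'].round(4),s['tool_rot'].round(4))
rel((.40,-.27,.26),frame((0,0,-1),(.29,.956,0)))
```

```text
1.1 [ 9.9100e-02  1.1690e-01  1.5721e+00  3.0000e-04  1.4527e+00 -1.1748e+00] [0.4208 0.1187 0.3166] [0.6819 1.5705 1.9557]
dp [0.0565, -0.0939, -0.3778] turn [-0.14, 0.01, -0.01]
```

Run:
```python
from h import *
R0=rot(robot.observe()['tool_rot'])
# rotate about radial axis at azimuth -0.56 : tip goes toward +tangential
er=np.array([np.cos(-.56),np.sin(-.56),0])
rel((.40,-.27,.28),Ro.from_rotvec(er*np.radians(20))*R0)
print((Ro.from_rotvec(er*np.radians(20))*R0).as_matrix()[:,0])
```

```text
dp [0.0365, -0.0938, -0.3778] turn [-0.0, -19.31, -5.2]
[ 0.18156612  0.29002911 -0.93963656]
```

>>> move_arm --deltas '[{"dp": [0.0, -0.094, -0.378], "turn": [0, 0, 0]}, {"dp": [0.0, -0.094, -0.378], "turn": [0, 0, 0]}, {"dp": [0.0, -0.094, -0.378], "turn": [0, 0, 0]}, {"dp": [0.0, -0.094, -0.378], "turn": [0, 0, 0]}, {"dp": [0.0, -0.094, -0.378], "turn": [0, 0, 0]}, {"dp": [0.036, -0.094, -0.378], "turn": [0, -19.3, -5.2]}, {"dp": [0.036, -0.094, -0.378], "turn": [0, -19.3, -5.2]}, {"dp": [0.036, -0.094, -0.378], "turn": [0, -19.3, -5.2]}, {"dp": [0.036, -0.094, -0.378], "turn": [0, -19.3, -5.2]}]'

```text
time: 2.0
tool_pos: [0.3969, -0.2747, 0.2771]
tool_rot: [-0.249, 1.22, 1.014]
contact_force: [0.1, -0.1, 0.4]
opening: 0.0916
```

Run:
```python
from h import *
s=robot.observe(); print(s['time'],s['qpos'].round(4),s['tool_pos'].round(4),s['tool_rot'].round(4));print(rot(s['tool_rot']).as_matrix().round(3))
```

```text
2.0 [-0.979   0.2726  1.5362  0.3203  1.4864 -2.294 ] [ 0.3969 -0.2747  0.2771] [-0.2486  1.2197  1.0144]
[[ 0.182 -0.945  0.272]
 [ 0.292  0.316  0.903]
 [-0.939 -0.085  0.333]]
```

```bash
cat > fk.py <<'E'
import numpy as np
from scipy.spatial.transform import Rotation as Ro
from scipy.optimize import least_squares
QMIN=np.array([-2.53,-.77,.04,-1,.28,-3.11]);QMAX=np.array([2.53,2.02,2.7,4.14,2.66,3.11])
D=[([1.12799365,.342726542,1.52501066,0,1.27538239,-.145989579],[.15334661,.50168818,.22604519],[2.9892161,1.56926936,-2.01998895]),
([.0991,.1169,1.5721,.0003,1.4527,-1.1748],[.4208,.1187,.3166],[.6819,1.5705,1.9557]),
([-.979,.2726,1.5362,.3203,1.4864,-2.294],[.3969,-.2747,.2771],[-.2486,1.2197,1.0144])]
P0=[.2,.467,.379,.3,.0763,0]
def fk(q,P,s4=1,s6=1,T=None):
    h,L1,L2,Lt,o,o2=P
    R1=Ro.from_euler('z',q[0]); R2=R1*Ro.from_euler('y',q[1]); R3=R2*Ro.from_euler('y',q[2])
    R4=R3*Ro.from_euler('z',s4*q[3]); R5=R4*Ro.from_euler('y',q[4]); R6=R5*Ro.from_euler('z',s6*q[5])
    p=np.array([0,0,h])+R1.apply([0,o,0])+R2.apply([0,0,L1])+R3.apply([0,0,L2])+R4.apply([0,o2,0])+R5.apply([0,0,Lt])
    return p,R6
E
python3 - <<'E'
from fk import *
for s4 in(1,-1):
  for s6 in (1,-1):
    for q,p,r in D: print(s4,s6,((fk(q,P0,s4,s6)[1]).inv()*Ro.from_euler('xyz',r)).as_matrix().round(2).tolist())
f=lambda s4:least_squares(lambda P:np.concatenate([fk(q,P,s4)[0]-p for q,p,r in D]+[[1e-3*P[5]]]),P0)
for s in(1,-1): r=f(s); print(s,r.x,r.cost)
E
```

```text
1 1 [[-0.0, -0.0, -1.0], [0.0, 1.0, -0.0], [1.0, -0.0, -0.0]]
1 1 [[0.0, -0.0, -1.0], [-0.0, 1.0, -0.0], [1.0, 0.0, 0.0]]
1 1 [[0.0, -0.0, -1.0], [0.0, 1.0, -0.0], [1.0, -0.0, 0.0]]
1 -1 [[0.0, 0.29, -0.96], [0.0, 0.96, 0.29], [1.0, -0.0, -0.0]]
1 -1 [[-0.0, 0.71, 0.7], [0.0, -0.7, 0.71], [1.0, 0.0, 0.0]]
1 -1 [[-0.0, -0.99, 0.12], [0.0, -0.12, -0.99], [1.0, -0.0, 0.0]]
-1 1 [[-0.0, -0.0, -1.0], [0.0, 1.0, -0.0], [1.0, -0.0, -0.0]]
-1 1 [[-0.0, -0.0, -1.0], [0.0, 1.0, -0.0], [1.0, -0.0, -0.0]]
-1 1 [[-0.44, -0.15, -0.89], [-0.41, 0.91, 0.05], [0.8, 0.38, -0.46]]
-1 -1 [[0.0, 0.29, -0.96], [0.0, 0.96, 0.29], [1.0, -0.0, -0.0]]
-1 -1 [[0.0, 0.71, 0.7], [0.0, -0.7, 0.71], [1.0, -0.0, -0.0]]
-1 -1 [[0.46, -0.89, 0.06], [-0.38, -0.26, -0.89], [0.8, 0.38, -0.46]]
1 [2.12841883e-01 4.69203110e-01 3.78466311e-01 3.17800153e-01
 7.63167889e-02 1.01711579e-04] 4.363256261582296e-08
-1 [-0.21465301  0.38220908  0.3732665  -0.19675828  0.15006335 -0.06202793] 0.0023132623931988463
```

```bash
cat >> fk.py <<'E'
P=np.array([.2128,.4692,.3785,.3178,.0763,0])
TT=Ro.from_matrix([[0,0,-1],[0,1,0],[1,0,0]])
def fkt(q):
    p,R=fk(q,P); return p,R*TT
def ik(p,R,q0):
    p=np.array(p)
    def f(q):
        a,B=fkt(q); return np.concatenate([(a-p)*10,(B.inv()*R).as_rotvec()*2,1e-4*(q-q0)])
    r=least_squares(f,np.clip(q0,QMIN+1e-3,QMAX-1e-3),bounds=(QMIN,QMAX)); 
    return r.x,np.abs(r.fun[:6]).max()
def tool(phi,beta,psi,flip):
    x=np.array([np.cos(phi)*np.cos(beta),np.sin(phi)*np.cos(beta),-np.sin(beta)])
    z=np.cross(x,[0,0,1]);z/=np.linalg.norm(z); z=z*flip
    R=Ro.from_matrix(np.stack([x,np.cross(z,x),z],1))
    return Ro.from_rotvec(x*psi)*R
E
cat > plan.py <<'E'
from fk import *
q0=np.array([-.979,.2726,1.5362,.3203,1.4864,-2.294])
cup=np.array([.4555,-.282,.047]); B=np.array([.508,-.0644,0]);yb=np.radians(5.17)
bx=np.array([np.cos(yb),np.sin(yb),0]);by=np.array([-np.sin(yb),np.cos(yb),0])
pour=B+bx*-.055+by*-.03+np.array([0,0,.20])
if __name__=='__main__':
  np.set_printoptions(precision=2,suppress=True)
  for flip in (1,-1):
    for ph in (50,70,90,110):
      for be in (10,25,40):
        q=q0.copy();out=[];bad=0
        R=tool(np.radians(ph),np.radians(be),0,flip); d=R.as_matrix()[:,0]
        steps=[(cup-d*.1+[0,0,.05],0),(cup-d*.1,0),(cup,0),(cup+[0,0,.15],0),(pour,0)]+[(pour,-a) for a in (40,80,110,130)]
        for s in (1,-1):
          q=q0.copy();ok=[]
          for g,ps in steps:
            Rr=tool(np.radians(ph),np.radians(be),np.radians(ps*s),flip)
            best=min((ik(g+d*.019,Rr,qq) for qq in (q,np.array([-1,.5,2,1.5,1,q[5]]))),key=lambda t:t[1]); q=best[0];ok.append(best[1])
            if ps==0 and g is steps[2][0]: qg=q
          print(flip,ph,be,s,'err',max(ok).round(3),'grasp',qg,'pour',q) if max(ok)<.02 else None
E
python3 plan.py
```

```text
1 50 10 -1 err 0.0 grasp [-1.22  1.06  1.65  1.02  1.62 -1.2 ] pour [-1.07  0.6   2.14  1.17  1.55  1.07]
1 50 25 -1 err 0.0 grasp [-1.18  0.91  1.71  0.95  1.42 -1.11] pour [-1.01  0.43  2.11  1.07  1.38  1.28]
1 50 40 1 err 0.0 grasp [-1.12  0.77  1.75  0.84  1.22 -0.97] pour [-0.91  0.3   2.06  0.92  1.22 -3.02]
1 50 40 -1 err 0.0 grasp [-1.12  0.77  1.75  0.84  1.22 -0.97] pour [-0.91  0.3   2.06  0.92  1.22  1.52]
1 70 10 -1 err 0.0 grasp [-1.12  1.16  1.34  0.82  1.85 -1.11] pour [-0.96  0.71  1.86  0.96  1.73  1.17]
1 70 25 -1 err 0.0 grasp [-1.09  1.01  1.42  0.73  1.65 -1.07] pour [-0.92  0.56  1.85  0.87  1.58  1.29]
1 70 40 1 err 0.0 grasp [-1.04  0.87  1.51  0.64  1.44 -1.01] pour [-0.85  0.44  1.84  0.75  1.43 -3.1 ]
1 70 40 -1 err 0.0 grasp [-1.04  0.87  1.51  0.64  1.44 -1.01] pour [-0.85  0.44  1.84  0.75  1.43  1.44]
1 90 10 -1 err 0.0 grasp [-1.01  1.27  1.03  0.66  2.1  -1.09] pour [-0.84  0.82  1.58  0.78  1.94  1.2 ]
1 90 25 -1 err 0.0 grasp [-0.99  1.12  1.15  0.55  1.88 -1.11] pour [-0.81  0.69  1.6   0.69  1.79  1.26]
1 90 40 -1 err 0.0 grasp [-0.95  0.97  1.29  0.46  1.65 -1.1 ] pour [-0.76  0.56  1.63  0.59  1.63  1.33]
1 110 25 -1 err 0.001 grasp [-0.87  1.22  0.9   0.36  2.1  -1.23] pour [-0.69  0.8   1.37  0.53  1.99  1.17]
1 110 40 -1 err 0.0 grasp [-0.85  1.05  1.09  0.29  1.82 -1.25] pour [-0.66  0.66  1.44  0.44  1.81  1.19]
```

Run:
```python
from h import *; from plan import *
R=tool(np.radians(85),np.radians(25),0,1); d=R.as_matrix()[:,0]; print(R.as_matrix().round(3))
for g in (cup-d*.12+[0,0,.13],cup-d*.12): rel(g+d*.019,R)
```

```text
[[ 0.079  0.037  0.996]
 [ 0.903  0.421 -0.087]
 [-0.423  0.906 -0.   ]]
dp [0.0343, -0.0741, -0.0943] turn [77.53, -25.21, 45.16]
dp [0.1564, -0.0631, -0.1377] turn [77.53, -25.21, 45.16]
```

>>> move_arm --deltas '[{"dp": [0.034, -0.074, -0.094], "turn": [77.5, -25.2, 45.2]}, {"dp": [0.034, -0.074, -0.094], "turn": [77.5, -25.2, 45.2]}, {"dp": [0.034, -0.074, -0.094], "turn": [77.5, -25.2, 45.2]}, {"dp": [0.034, -0.074, -0.094], "turn": [77.5, -25.2, 45.2]}, {"dp": [0.034, -0.074, -0.094], "turn": [77.5, -25.2, 45.2]}, {"dp": [0.034, -0.074, -0.094], "turn": [77.5, -25.2, 45.2]}, {"dp": [0.034, -0.074, -0.094], "turn": [77.5, -25.2, 45.2]}, {"dp": [0.034, -0.074, -0.094], "turn": [77.5, -25.2, 45.2]}, {"dp": [0.034, -0.074, -0.094], "turn": [77.5, -25.2, 45.2]}, {"dp": [0.034, -0.074, -0.094], "turn": [77.5, -25.2, 45.2]}]'

```text
time: 3.0
tool_pos: [0.452, -0.3656, 0.2239]
tool_rot: [1.484, 0.5, 1.529]
contact_force: [0.4, -0.8, -0.6]
opening: 0.0919
```

Run:
```python
from h import *; from plan import *
s=robot.observe(); print(s['time'],s['qpos'].round(3),s['tool_pos'].round(4),fkt(s['qpos'])[0].round(4))
R=tool(np.radians(85),np.radians(25),0,1); d=R.as_matrix()[:,0]
for g in (cup-d*.12+[0,0,.13],cup-d*.12): rel(g+d*.019,R)
```

```text
3.0 [-1.069  0.971  0.83   0.618  2.242 -0.96 ] [ 0.452  -0.3656  0.2239] [ 0.4418 -0.3475  0.2386]
dp [-0.0048, -0.007, -0.0048] turn [6.15, -2.49, 3.53]
dp [0.0575, -0.1207, -0.0147] turn [6.15, -2.49, 3.53]
```

Run:
```python
from h import *; import fk; from fk import *
s=robot.observe(); D2=D+[(s['qpos'],s['tool_pos'],s['tool_rot'])]
print(np.degrees(((fkt(s['qpos'])[1]).inv()*rot(s['tool_rot'])).as_rotvec()))
print(s['qvel'])
r=least_squares(lambda P:np.concatenate([fk.fk(q,P)[0]-p for q,p,r in D2]),P); print(r.x,r.cost,r.fun.round(4))
```

```text
[3.18055468e-15 1.27222187e-14 1.27222187e-14]
[-0.1901507   0.27523255  0.005164    0.63687061  0.28835239  1.41001946]Traceback (most recent call last):
  File "<stdin>", line 5, in <module>
    return func(*args, **kwargs)
    vector_fun = VectorFunction(
        fun_wrapped,
    ...<6 lines>...
        workers=workers
    )
    self._update_fun()
    ~~~~~~~~~~~~~~~~^^
    self.f = self.fun_wrapped(xp_copy(self.x))
             ~~~~~~~~~~~~~~~~^^^^^^^^^^^^^^^^^
    return np.atleast_1d(self.fun(x))
                         ~~~~~~~~^^^
    return self.f(x, *self.args, **self.kwargs)
           ~~~~~~^^^^^^^^^^^^^^^^^^^^^^^^^^^^^^
  File "<stdin>", line 5, in <lambda>
AttributeError: 'function' object has no attribute 'fk'
```

Run:
```python
from h import *; from fk import *
s=robot.observe(); D2=D+[(s['qpos'],s['tool_pos'],s['tool_rot'])]
r=least_squares(lambda P:np.concatenate([fk(q,P)[0]-p for q,p,r in D2]),P); print(r.x,r.cost,r.fun.round(4))
import json; json.dump([(list(q),list(p)) for q,p,_ in D2],open('D.json','w'))
```

```text
[ 0.18058664  0.49615645  0.37206797  0.31259162  0.08004087 -0.00275953] 1.3488582550203755e-05 [ 0.0005  0.0031  0.0004 -0.0032  0.0006  0.0003  0.0003 -0.0016 -0.0008
 -0.0016  0.0005  0.0001]
```

Run:
```python
import json
from fk import *
D2=json.load(open('D.json'))
def g(q,P,k):
    h,L1,L2,Lt,o,e=P
    R1=Ro.from_euler('z',q[0]); R2=R1*Ro.from_euler('y',q[1]); R3=R2*Ro.from_euler('y',q[2])
    R4=R3*Ro.from_euler('z',q[3]); R5=R4*Ro.from_euler('y',q[4])
    a=[R1.apply([e,0,0]),R2.apply([e,0,0]),R3.apply([e,0,0]),R4.apply([e,0,0]),R5.apply([e,0,0]),R4.apply([0,e,0])][k]
    return np.array([0,0,h])+R1.apply([0,o,0])+R2.apply([0,0,L1])+R3.apply([0,0,L2])+R5.apply([0,0,Lt])+a
for k in range(6):
    r=least_squares(lambda P:np.concatenate([g(q,P,k)-p for q,p in D2]),[.2,.47,.38,.3,.076,0]); print(k,r.x.round(4),r.cost)
```

```text
0 [ 0.1811  0.4975  0.38    0.3132  0.0773 -0.0083] 1.378452634314037e-05
1 [0.1794 0.4973 0.371  0.3131 0.0773 0.0007] 1.4292983920114124e-05
2 [0.2229 0.5062 0.3796 0.3181 0.0764 0.0464] 2.1762487459480428e-09
3 [0.1919 0.4865 0.376  0.302  0.0766 0.0128] 5.12898867405806e-06
4 [ 0.1795  0.4966  0.3705  0.3126  0.0773 -0.0013] 1.3996646549599002e-05
5 [ 0.1806  0.4962  0.3721  0.3126  0.08   -0.0028] 1.3488582550203093e-05
```

Elbow offset found (k=2). Update the model and go on to the grasp.

```bash
python3 - <<'E'
s=open('fk.py').read()
s=s.replace("R3.apply([0,0,L2])","R3.apply([o2,0,L2])").replace("+R4.apply([0,o2,0])","").replace("P=np.array([.2128,.4692,.3785,.3178,.0763,0])","P=np.array([.2229,.5062,.3796,.3181,.0764,.0464])")
open('fk.py','w').write(s)
s=open('plan.py').read().replace("(50,70,90,110)","(70,85,100)").replace("(10,25,40)","(25,)")
open('plan.py','w').write(s)
E
python3 plan.py
python3 - <<'E'
from h import *; from plan import *
s=robot.observe();print(fkt(s['qpos'])[0]-s['tool_pos'])
R=tool(np.radians(85),np.radians(25),0,1); d=R.as_matrix()[:,0]
for g in (cup-d*.12+[0,0,.13],cup-d*.12+[0,0,0.01]): rel(g+d*.019,R)
E
```

```text
1 70 25 -1 err 0.0 grasp [-1.09  1.01  1.41  0.73  1.65 -1.07] pour [-0.92  0.6   1.82  0.86  1.58  1.29]
1 85 25 -1 err 0.0 grasp [-1.02  1.08  1.23  0.6   1.83 -1.09] pour [-0.84  0.67  1.64  0.73  1.74  1.27]
1 100 25 -1 err 0.0 grasp [-0.93  1.14  1.06  0.46  1.99 -1.16] pour [-0.75  0.75  1.48  0.61  1.9   1.23]
[ 1.16924080e-05 -3.40376828e-06  8.82416124e-05]
dp [-0.0048, -0.007, -0.0048] turn [6.15, -2.49, 3.53]
dp [0.0527, -0.112, -0.0139] turn [6.15, -2.49, 3.53]
```

>>> move_arm --deltas '[{"dp": [0, 0, 0], "turn": [6.2, -2.2, 3.5]}, {"dp": [0, 0, 0], "turn": [6.2, -2.2, 3.5]}, {"dp": [0, 0, 0], "turn": [6.2, -2.2, 3.5]}]'

```text
time: 3.3
tool_pos: [0.4516, -0.366, 0.2241]
tool_rot: [1.566, 0.441, 1.49]
contact_force: [-0.1, 0.2, 0.8]
opening: 0.0918
```

Run:
```python
from h import *; from plan import *
s=robot.observe(); print(s['time'],s['qpos'].round(3),s['tool_pos'].round(4))
R=tool(np.radians(85),np.radians(25),0,1); d=R.as_matrix()[:,0]
for g in (cup-d*.12+[0,0,.13],cup-d*.12+[0,0,0.01],cup-d*.11,cup): rel(g+d*.019,R)
```

```text
3.3 [-1.088  0.986  0.845  0.67   2.251 -0.849] [ 0.4516 -0.366   0.2241]
dp [-0.0049, -0.0072, -0.0035] turn [0.41, -0.33, 0.29]
dp [0.0463, -0.1157, -0.004] turn [0.41, -0.33, 0.29]
dp [0.0606, -0.1246, -0.0039] turn [0.41, -0.33, 0.29]
dp [0.1706, -0.1241, -0.0033] turn [0.41, -0.33, 0.29]
```

>>> move_arm --deltas '[{"dp": [0.03, -0.062, -0.004], "turn": [0.4, -0.3, 0.3]}, {"dp": [0.061, -0.115, -0.004], "turn": [0.4, -0.3, 0.3]}, {"dp": [0.061, -0.1245, -0.0037], "turn": [0.4, -0.3, 0.3]}, {"dp": [0.061, -0.1245, -0.0037], "turn": [0.4, -0.3, 0.3]}, {"dp": [0.061, -0.1245, -0.0037], "turn": [0.4, -0.3, 0.3]}]'

```text
time: 3.8
tool_pos: [0.4489, -0.3638, 0.0871]
tool_rot: [1.57, 0.436, 1.484]
contact_force: [0.6, -0.2, 1.2]
opening: 0.0921
```

Run:
```python
from h import *; from plan import *
s=robot.observe(); print(s['time'],s['qpos'].round(3),s['tool_pos'].round(4))
R=tool(np.radians(85),np.radians(25),0,1); d=R.as_matrix()[:,0]
for g in (cup-d*.11,cup): rel(g+d*.019,R)
p,dd=robot.read_camera('top'); cv2.imwrite('pics/top1.png',cv2.resize(p[150:350,230:480,::-1],None,fx=3,fy=3))
```

```text
3.8 [-1.092  1.131  0.921  0.588  2.075 -0.998] [ 0.4489 -0.3638  0.0871]
dp [0.0003, -0.0016, -0.0005] turn [0.03, -0.01, -0.02]
dp [0.1103, -0.0017, -0.0005] turn [0.03, -0.01, -0.02]
```

View pics/top1.png

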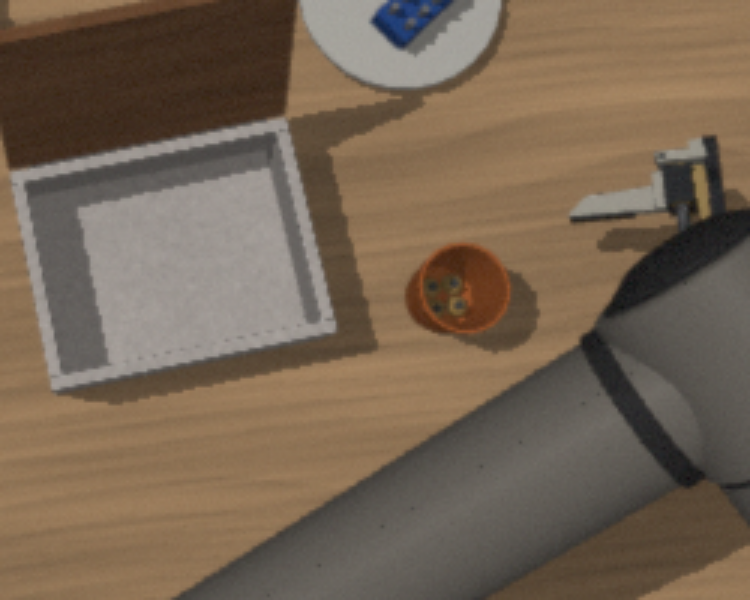

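>>> move_arm --deltas '[{"dp": [0.04, -0.0017, -0.0005], "turn": [0, 0, 0]}, {"dp": [0.08, -0.0017, -0.0005], "turn": [0, 0, 0]}, {"dp": [0.11, -0.0017, -0.0005], "turn": [0, 0, 0]}, {"dp": [0.11, -0.0017, -0.0005], "turn": [0, 0, 0]}, {"dp": [0.11, -0.0017, -0.0005], "turn": [0, 0, 0]}]'

```text
time: 4.35
tool_pos: [0.4575, -0.2662, 0.0402]
tool_rot: [1.569, 0.439, 1.482]
contact_force: [-0.0, -0.1, 0.2]
opening: 0.0919
```

>>> move_arm --deltas '[{"dp": [0, 0, 0], "turn": [0, 0, 0]}, {"dp": [0, 0, 0], "turn": [0, 0, 0]}, {"dp": [0, 0, 0], "turn": [0, 0, 0]}, {"dp": [0, 0, 0], "turn": [0, 0, 0]}, {"dp": [0, 0, 0], "turn": [0, 0, 0]}]' --hand 0.05 --squeeze 15

```text
time: 4.85
tool_pos: [0.4563, -0.2655, 0.038]
tool_rot: [1.572, 0.435, 1.482]
contact_force: [-0.9, -0.4, 3.0]
opening: 0.0648
```

Run:
```python
from h import *; from plan import *
s=robot.observe(); print(s['time'],s['qpos'].round(3),s['tool_pos'].round(4),s['opening'])
R=tool(np.radians(85),np.radians(25),0,1); d=R.as_matrix()[:,0]
for g in (cup,cup+[0,0,.16],pour): rel(g+d*.019,R)
print('pour rows, from the pour pose: turn about x; d',d)
p,dd=robot.read_camera('top'); cv2.imwrite('pics/top2.png',cv2.resize(p[150:350,230:480,::-1],None,fx=3,fy=3))
```

```text
4.85 [-1.018  1.081  1.226  0.596  1.83  -1.093] [ 0.4563 -0.2655  0.038 ] 0.06479564356225806
dp [0.0003, 0.0012, 0.0006] turn [-0.13, 0.08, -0.1]
dp [-0.0671, 0.1463, 0.0004] turn [-0.13, 0.08, -0.1]
dp [0.101, 0.2166, -0.0155] turn [-0.13, 0.08, -0.1]
pour rows, from the pour pose: turn about x; d [ 0.07898993  0.90285901 -0.42261826]
```

View pics/top2.png

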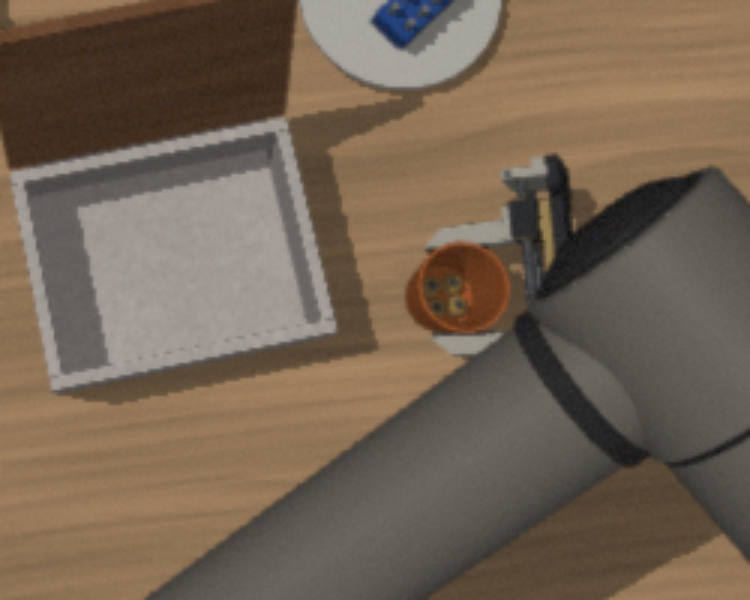

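>>> move_arm --deltas '[{"dp": [-0.008, 0.018, 0], "turn": [0, 0, 0]}, {"dp": [-0.021, 0.045, 0], "turn": [0, 0, 0]}, {"dp": [-0.038, 0.082, 0], "turn": [0, 0, 0]}, {"dp": [-0.055, 0.12, 0], "turn": [0, 0, 0]}, {"dp": [-0.067, 0.146, 0], "turn": [0, 0, 0]}, {"dp": [-0.067, 0.146, 0], "turn": [0, 0, 0]}, {"dp": [-0.067, 0.146, 0], "turn": [0, 0, 0]}]'

```text
time: 5.6
tool_pos: [0.4568, -0.2645, 0.1979]
tool_rot: [1.573, 0.436, 1.482]
contact_force: [-0.2, -0.2, -1.2]
opening: 0.0646
```

Run:
```python
from h import *; from plan import *
s=robot.observe(); print(s['time'],s['qpos'].round(3),s['tool_pos'].round(4),s['opening'])
R=tool(np.radians(85),np.radians(25),0,1); d=R.as_matrix()[:,0]
for g in (cup+[0,0,.16],pour): rel(g+d*.019,R)
p,dd=robot.read_camera('top'); cv2.imwrite('pics/top3.png',cv2.resize(p[150:350,230:480,::-1],None,fx=3,fy=3))
p,dd=robot.read_camera('scene'); cv2.imwrite('pics/sc3.png',cv2.resize(p[80:260,130:400,::-1],None,fx=2.5,fy=2.5))
```

```text
5.6 [-1.017  0.86   1.204  0.649  2.025 -0.941] [ 0.4568 -0.2645  0.1979] 0.0646395996909918
dp [-0.0007, 0.0008, 0.0003] turn [-0.13, 0.07, -0.01]
dp [0.1673, 0.0714, -0.0156] turn [-0.13, 0.07, -0.01]
```

View pics/top3.png

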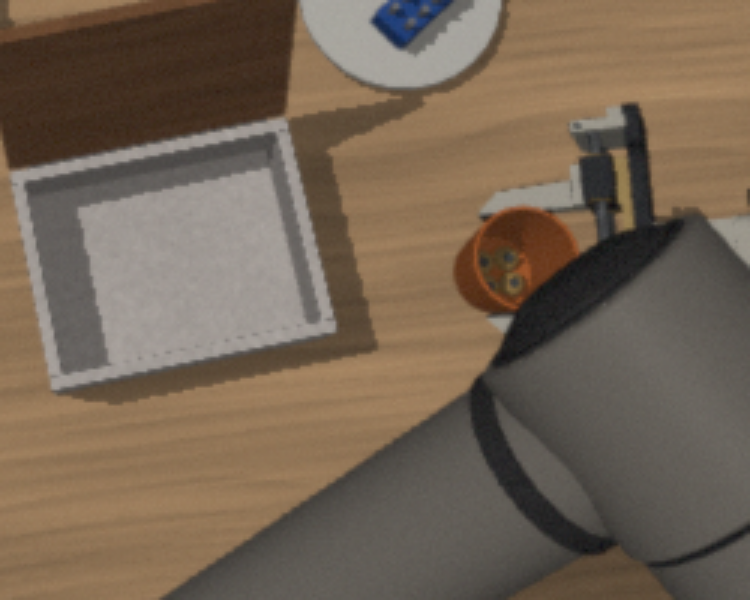

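View pics/sc3.png

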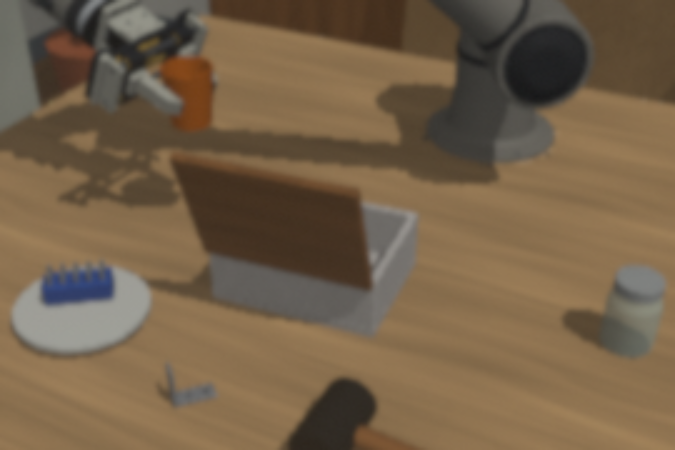

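>>> move_arm --deltas '[{"dp": [0.02, 0.008, -0.002], "turn": [0, 0, 0]}, {"dp": [0.05, 0.02, -0.005], "turn": [0, 0, 0]}, {"dp": [0.09, 0.035, -0.008], "turn": [0, 0, 0]}, {"dp": [0.13, 0.045, -0.012], "turn": [0, 0, 0]}, {"dp": [0.165, 0.049, -0.015], "turn": [0, 0, 0]}, {"dp": [0.178, 0.049, -0.016], "turn": [0, 0, 0]}, {"dp": [0.178, 0.049, -0.016], "turn": [0, 0, 0]}, {"dp": [0.178, 0.049, -0.016], "turn": [0, 0, 0]}]'

```text
time: 6.5
tool_pos: [0.4573, -0.0826, 0.1674]
tool_rot: [1.573, 0.435, 1.482]
contact_force: [-0.0, -1.1, -1.9]
opening: 0.0647
```

Run:
```python
from h import *; from plan import *
s=robot.observe(); print(s['time'],s['qpos'].round(3),s['tool_pos'].round(4),s['opening'])
R=tool(np.radians(85),np.radians(25),0,1); d=R.as_matrix()[:,0]
rel(pour-[0,0,.025]+d*.019,R)
g=s['tool_pos']-d*.019-B; print('grasp in box',g@bx,g@by,g[2])
p,dd=robot.read_camera('top'); cv2.imwrite('pics/top4.png',cv2.resize(p[150:350,200:450,::-1],None,fx=3,fy=3))
p,dd=robot.read_camera('scene'); cv2.imwrite('pics/sc4.png',cv2.resize(p[80:260,130:400,::-1],None,fx=2.5,fy=2.5))
```

```text
6.5 [-0.843  0.714  1.654  0.73   1.704 -1.029] [ 0.4573 -0.0826  0.1674] 0.06471119563551152
dp [0.0007, -0.0002, 0.0001] turn [-0.15, 0.08, -0.08]
grasp in box -0.05517498292565561 -0.03051913343007004 0.17544631695771817
```

View pics/top4.png

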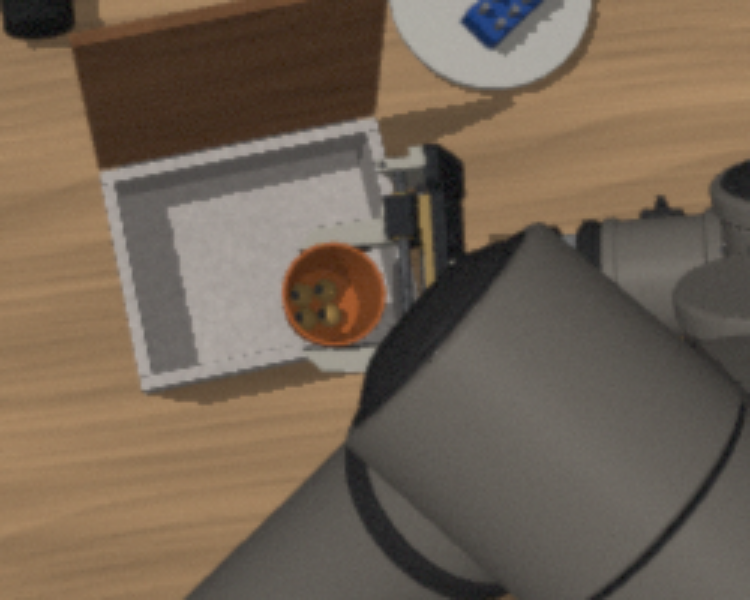

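View pics/sc4.png

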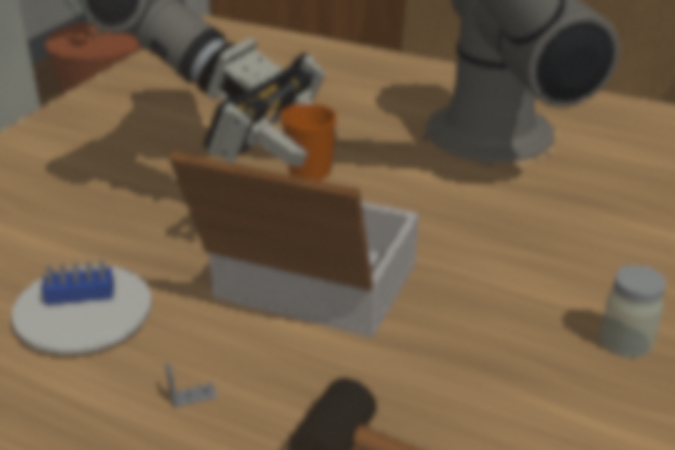

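>>> move_arm --deltas '[{"dp": [0, 0, 0], "turn": [6, 0, 0]}, {"dp": [0, 0, 0], "turn": [14, 0, 0]}, {"dp": [0, 0, 0], "turn": [22, 0, 0]}, {"dp": [0, 0, 0], "turn": [30, 0, 0]}, {"dp": [0, 0, 0], "turn": [38, 0, 0]}, {"dp": [0, 0, 0], "turn": [46, 0, 0]}, {"dp": [0, 0, 0], "turn": [53, 0, 0]}, {"dp": [0, 0, 0], "turn": [59, 0, 0]}, {"dp": [0, 0, 0], "turn": [65, 0, 0]}, {"dp": [0, 0, 0], "turn": [70, 0, 0]}]'

```text
time: 7.6
tool_pos: [0.4573, -0.0832, 0.1678]
tool_rot: [2.797, 0.436, 1.48]
contact_force: [-0.9, -0.3, -0.7]
opening: 0.0645
```

>>> move_arm --deltas '[{"dp": [0, 0, 0], "turn": [5, 0, 0]}, {"dp": [0, 0, 0], "turn": [10, 0, 0]}, {"dp": [0, 0, 0], "turn": [16, 0, 0]}, {"dp": [0, 0, 0], "turn": [22, 0, 0]}, {"dp": [0, 0, 0], "turn": [28, 0, 0]}, {"dp": [0, 0, 0], "turn": [34, 0, 0]}, {"dp": [0, 0, 0], "turn": [40, 0, 0]}, {"dp": [0, 0, 0], "turn": [48, 0, 0]}, {"dp": [0, 0, 0], "turn": [56, 0, 0]}, {"dp": [0, 0, 0], "turn": [60, 0, 0]}]'

```text
time: 8.6
tool_pos: [0.4573, -0.0832, 0.1679]
tool_rot: [-2.438, 0.436, 1.48]
contact_force: [0.1, 0.1, -1.3]
opening: 0.0645
```

>>> move_arm --deltas '[{"dp": [0, 0, 0], "turn": [0, 0, 0]}, {"dp": [0, 0, 0], "turn": [0, 0, 0]}, {"dp": [0, 0, 0], "turn": [0, 0, 0]}, {"dp": [0, 0, 0], "turn": [0, 0, 0]}]'

```text
time: 9.0
tool_pos: [0.4571, -0.082, 0.1679]
tool_rot: [-2.443, 0.435, 1.482]
contact_force: [-0.7, 0.4, 0.2]
opening: 0.065
```

Run:
```python
from h import *; from plan import *
s=robot.observe(); print(s['time'],s['qpos'].round(3),s['tool_pos'].round(4),s['opening'])
p,dd=robot.read_camera('top'); cv2.imwrite('pics/top5.png',cv2.resize(p[150:350,200:450,::-1],None,fx=3,fy=3))
p,dd=robot.read_camera('scene'); cv2.imwrite('pics/sc5.png',cv2.resize(p[80:260,130:400,::-1],None,fx=2.5,fy=2.5))
```

```text
9.0 [-0.843  0.712  1.656  0.73   1.703  1.238] [ 0.4571 -0.082   0.1679] 0.06497752888306993
```

View pics/top5.png

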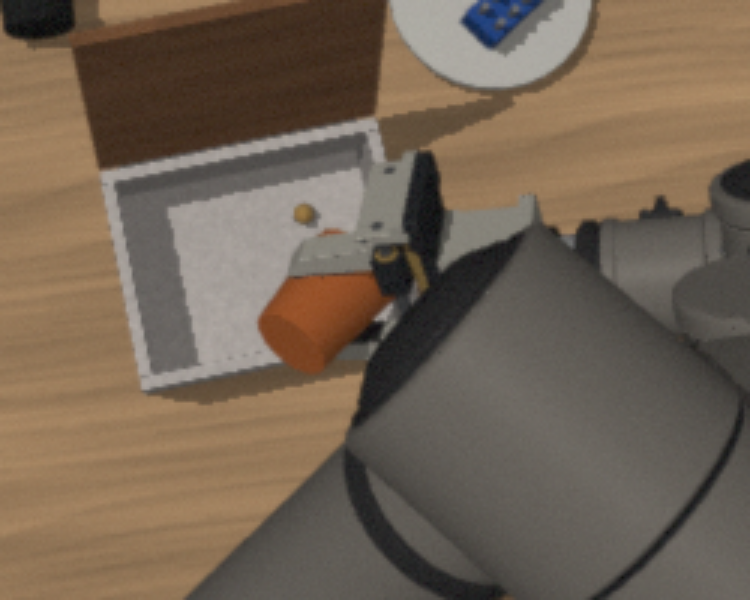

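View pics/sc5.png

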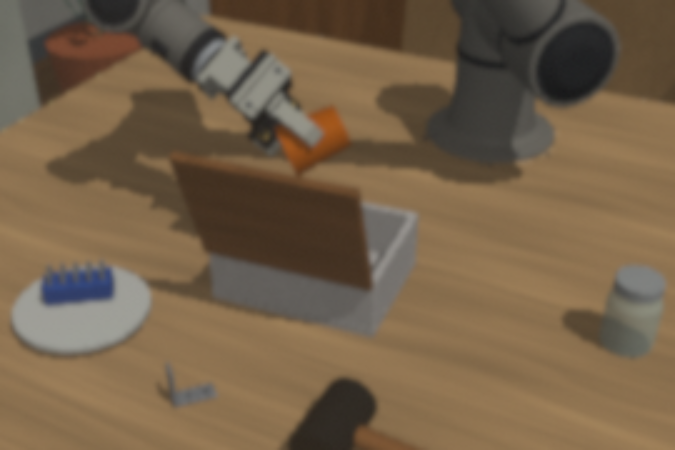

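>>> move_arm --deltas '[{"dp": [0, 0, 0], "turn": [7, 0, 0]}, {"dp": [0, 0, 0], "turn": [14, 0, 0]}, {"dp": [0, 0, 0], "turn": [14, 0, 0]}, {"dp": [0, 0, 0], "turn": [14, 0, 0]}, {"dp": [0, 0, 0], "turn": [14, 0, 0]}, {"dp": [-0.05, 0, 0], "turn": [14, 0, 0]}, {"dp": [-0.09, 0, 0], "turn": [14, 0, 0]}, {"dp": [-0.09, 0, 0], "turn": [14, 0, 0]}]'

```text
time: 9.9
tool_pos: [0.4503, -0.1672, 0.2069]
tool_rot: [-2.204, 0.439, 1.477]
contact_force: [0.3, 0.2, -1.3]
opening: 0.0644
```

Run:
```python
from h import *; from plan import *
s=robot.observe(); print(s['time'],s['qpos'].round(3),s['tool_pos'].round(4),s['contact_force'])
p,dd=robot.read_camera('top'); cv2.imwrite('pics/top6.png',cv2.resize(p[150:350,200:450,::-1],None,fx=3,fy=3))
```

```text
9.9 [-0.944  0.724  1.472  0.677  1.878  1.534] [ 0.4503 -0.1672  0.2069] [ 0.32971377  0.15547137 -1.26707001]
```

View pics/top6.png

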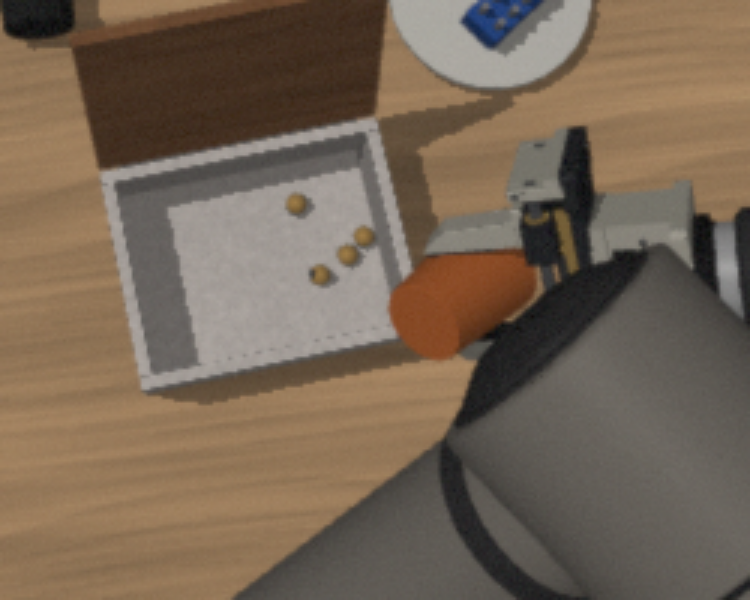

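Run:
```python
from h import *; from plan import *
R=tool(np.radians(85),np.radians(25),0,1); d=R.as_matrix()[:,0]
rel(cup+[0,0,.14]+d*.019,R)
```

```text
dp [-0.078, 0.0631, 0.0261] turn [-143.99, 0.16, -0.28]
```

>>> move_arm --deltas '[{"dp": [-0.04, 0.03, 0.013], "turn": [-8, 0, 0]}, {"dp": [-0.078, 0.063, 0.026], "turn": [-16, 0, 0]}, {"dp": [-0.078, 0.063, 0.026], "turn": [-24, 0, 0]}, {"dp": [-0.078, 0.063, 0.026], "turn": [-32, 0, 0]}, {"dp": [-0.078, 0.063, 0.026], "turn": [-40, 0, 0]}, {"dp": [-0.078, 0.063, 0.026], "turn": [-48, 0, 0]}, {"dp": [-0.078, 0.063, 0.026], "turn": [-56, 0, 0]}, {"dp": [-0.078, 0.063, 0.026], "turn": [-64, 0, 0]}, {"dp": [-0.078, 0.063, 0.026], "turn": [-72, 0, 0]}, {"dp": [-0.078, 0.063, 0.026], "turn": [-80, 0, 0]}]'

```text
time: 10.95
tool_pos: [0.457, -0.2613, 0.178]
tool_rot: [2.684, 0.433, 1.484]
contact_force: [0.1, 0.4, -0.6]
opening: 0.0647
```

>>> move_arm --deltas '[{"dp": [0, 0, 0], "turn": [-8, 0, 0]}, {"dp": [0, 0, 0], "turn": [-16, 0, 0]}, {"dp": [0, 0, 0], "turn": [-24, 0, 0]}, {"dp": [0, 0, 0], "turn": [-32, 0, 0]}, {"dp": [0, 0, 0], "turn": [-40, 0, 0]}, {"dp": [0, 0, 0], "turn": [-48, 0, 0]}, {"dp": [0, 0, 0], "turn": [-56, 0, 0]}, {"dp": [0, 0, 0], "turn": [-64, 0, 0]}, {"dp": [0, 0, 0], "turn": [-64, 0, 0]}, {"dp": [0, 0, 0], "turn": [-64, 0, 0]}]'

```text
time: 11.95
tool_pos: [0.457, -0.2619, 0.1782]
tool_rot: [1.576, 0.434, 1.483]
contact_force: [-0.5, -0.1, -0.8]
opening: 0.0646
```

Run:
```python
from h import *; from plan import *
s=robot.observe(); print(s['time'],s['qpos'].round(3),s['tool_pos'].round(4),s['contact_force'])
R=tool(np.radians(85),np.radians(25),0,1); d=R.as_matrix()[:,0]
for z in (.14,.02,.004,.001,-.002):rel(cup+[0,0,z]+d*.019,R)
p,dd=robot.read_camera('scene'); cv2.imwrite('pics/sc6.png',cv2.resize(p[60:160,130:280,::-1],None,fx=5,fy=5,interpolation=cv2.INTER_CUBIC))
p,dd=robot.read_camera('top'); cv2.imwrite('pics/top7.png',cv2.resize(p[150:350,230:480,::-1],None,fx=3,fy=3))
```

```text
11.95 [-1.014  0.882  1.22   0.641  1.996 -0.961] [ 0.457  -0.2619  0.1782] [-0.47421155 -0.06624426 -0.76687777]
dp [-0.003, -0.0006, 0.0003] turn [-0.33, 0.01, -0.14]
dp [0.0474, -0.1095, 0.0009] turn [-0.33, 0.01, -0.14]
dp [0.0542, -0.124, 0.001] turn [-0.33, 0.01, -0.14]
dp [0.0554, -0.1267, 0.001] turn [-0.33, 0.01, -0.14]
dp [0.0567, -0.1294, 0.001] turn [-0.33, 0.01, -0.14]
```

View pics/sc6.png

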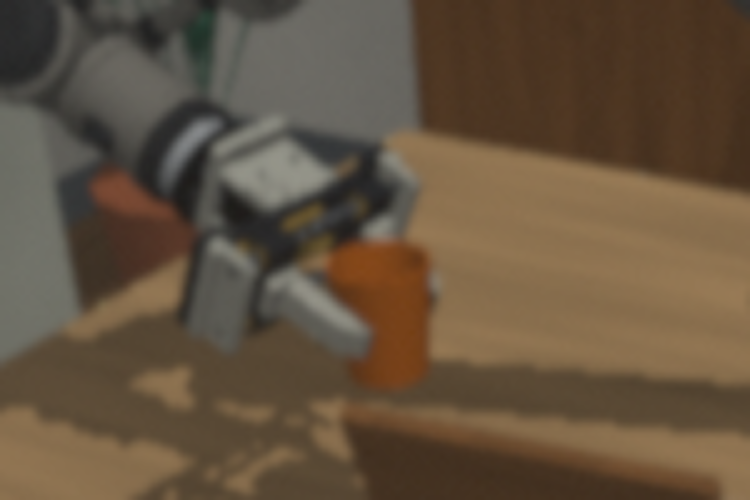

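View pics/top7.png

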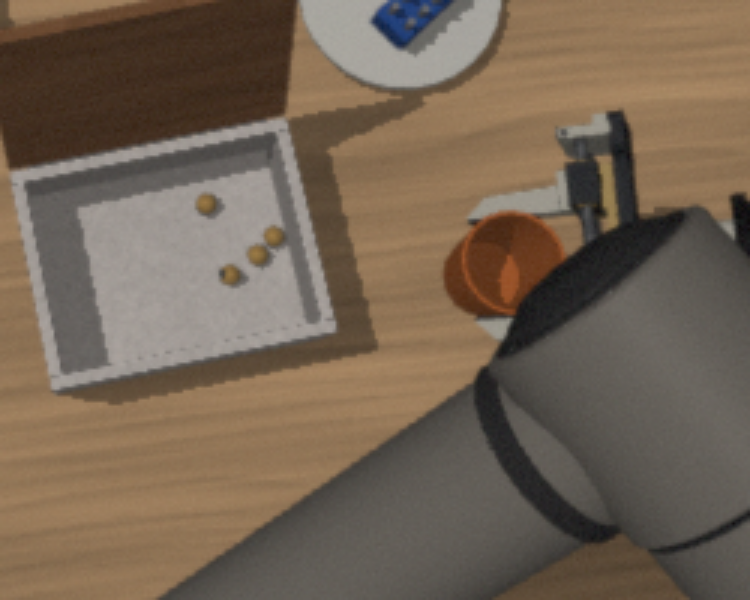

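>>> move_arm --deltas '[{"dp": [0.015, -0.036, 0], "turn": [0, 0, 0]}, {"dp": [0.032, -0.074, 0.001], "turn": [0, 0, 0]}, {"dp": [0.045, -0.104, 0.001], "turn": [-0.3, 0, 0]}, {"dp": [0.051, -0.117, 0.001], "turn": [-0.3, 0, 0]}, {"dp": [0.054, -0.123, 0.001], "turn": [-0.3, 0, 0]}, {"dp": [0.0555, -0.127, 0.001], "turn": [-0.3, 0, 0]}, {"dp": [0.0558, -0.1276, 0.001], "turn": [-0.3, 0, 0]}, {"dp": [0.0558, -0.1276, 0.001], "turn": [-0.3, 0, 0]}]'

```text
time: 12.85
tool_pos: [0.4577, -0.2664, 0.0404]
tool_rot: [1.566, 0.436, 1.482]
contact_force: [0.4, 0.1, 0.3]
opening: 0.0645
```

Run:
```python
from h import *
s=robot.observe(); print(s['time'],s['tool_pos'].round(4),s['contact_force'],s['opening'])
```

```text
12.85 [ 0.4577 -0.2664  0.0404] [0.41780355 0.06759    0.29140598] 0.06447806591905492
```

>>> move_arm --deltas '[{"dp": [0.0005, -0.001, 0], "turn": [0, 0, 0]}, {"dp": [0.001, -0.0022, 0], "turn": [0, 0, 0]}, {"dp": [0.001, -0.0022, 0], "turn": [0, 0, 0]}]'

```text
time: 13.15
tool_pos: [0.4576, -0.2662, 0.0378]
tool_rot: [1.566, 0.435, 1.482]
contact_force: [-0.1, -0.5, 4.7]
opening: 0.0647
```

>>> move_arm --deltas '[{"dp": [0, 0, 0], "turn": [0, 0, 0]}, {"dp": [0, 0, 0], "turn": [0, 0, 0]}, {"dp": [0, 0, 0], "turn": [0, 0, 0]}, {"dp": [0, 0, 0], "turn": [0, 0, 0]}, {"dp": [0, 0, 0], "turn": [0, 0, 0]}]' --hand 0.09

```text
time: 13.65
tool_pos: [0.4574, -0.2659, 0.0368]
tool_rot: [1.567, 0.435, 1.482]
contact_force: [0.0, 0.1, 0.1]
opening: 0.0901
```

Run:
```python
from h import *
s=robot.observe(); print(s['time'],s['tool_pos'].round(4),s['contact_force'],s['opening'])
p,dd=robot.read_camera('top'); cv2.imwrite('pics/top8.png',cv2.resize(p[150:350,230:480,::-1],None,fx=3,fy=3))
```

```text
13.65 [ 0.4574 -0.2659  0.0368] [0.01004815 0.14980486 0.12615648] 0.09007217738574712
```

View pics/top8.png

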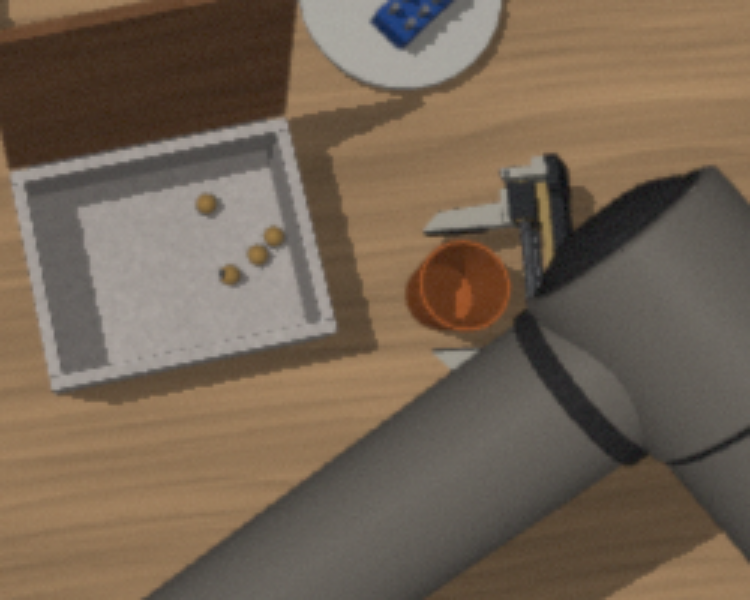

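>>> move_arm --deltas '[{"dp": [-0.04, 0, 0], "turn": [0, 0, 0]}, {"dp": [-0.08, 0, 0], "turn": [0, 0, 0]}, {"dp": [-0.12, 0, 0], "turn": [0, 0, 0]}, {"dp": [-0.12, 0, 0], "turn": [0, 0, 0]}, {"dp": [-0.14, 0.045, 0], "turn": [0, 0, 0]}, {"dp": [-0.16, 0.09, 0], "turn": [0, 0, 0]}, {"dp": [-0.18, 0.14, 0], "turn": [0, 0, 0]}, {"dp": [-0.2, 0.18, 0], "turn": [0, 0, 0]}, {"dp": [-0.2, 0.2, 0], "turn": [0, 0, 0]}, {"dp": [-0.2, 0.2, 0], "turn": [0, 0, 0]}]'

```text
time: 14.7
tool_pos: [0.4486, -0.3616, 0.305]
tool_rot: [1.564, 0.439, 1.482]
contact_force: [0.4, -0.6, -0.8]
opening: 0.0899
```

```bash
cat > lid.py <<'E'
from plan import *
uz=np.array([0,0,1.])
def lidT(th,gam,yl,depth,flip):
    d=-bx*np.cos(th)+uz*np.sin(th); n=bx*np.sin(th)+uz*np.cos(th)
    e=B+bx*.085+uz*.081+.17*d+.006*n+by*yl
    x=-d*np.cos(gam)+by*np.sin(gam); z=n*flip
    return e+x*depth,Ro.from_matrix(np.stack([x,np.cross(z,x),z],1))
def box3(p): q=p-B; return np.array([q@bx,q@by,q[2]])
E
python3 - <<'E'
from lid import *; from h import *
np.set_printoptions(precision=2,suppress=True)
s=robot.observe();print(s['time'],s['tool_pos'],s['qpos']); qn=s['qpos']
for flip in(1,-1):
  for gam in (-30,-15,0,15,30,45):
    for yl in (-.06,0,.06):
      best=None
      for seed in (qn,np.array([-.2,.5,1.2,0,1.4,-1.3]),np.array([-.2,.5,1.2,0,1.4,1.6]),np.array([-.3,.6,.9,.8,1.8,-1.3]),np.array([-.3,.6,.9,2.5,.8,-1.3]),np.array([-.3,.6,.9,2.5,.8,1.6])):
        q=seed;E=0;Q=[]
        for th,dep in [(1.9,-.06),(1.9,.03),(1.7,.03),(1.5,.03),(1.3,.03),(1.05,.03)]:
          p,R=lidT(th,np.radians(gam),yl,dep,flip); q,e=ik(p,R,q); E=max(E,e); Q.append(q)
        if E<.01:
          m=min(np.minimum(np.array(Q)-QMIN,QMAX-np.array(Q)).min(0)); 
          if best is None or m>best[0]: best=(m,Q)
      if best: print(flip,gam,yl,'margin',best[0].round(2),best[1][1],best[1][-1])
E
```

```text
14.7 [ 0.45 -0.36  0.31] [-1.09  0.91  0.79  0.76  2.35 -0.73]
1 -30 -0.06 margin 0.03 [-0.05  0.78  0.95 -0.57  1.64 -0.2 ] [-0.18  0.21  2.03 -0.97  0.46  0.66]
1 -30 0 margin 0.01 [ 0.03  0.78  0.95 -0.55  1.69 -0.13] [-0.02  0.21  2.03 -0.99  0.57  0.8 ]
1 -30 0.06 margin 0.02 [ 0.11  0.79  0.93 -0.52  1.74 -0.07] [ 0.14  0.23  2.   -0.98  0.67  0.91]
1 -15 -0.06 margin 0.12 [-0.14  0.8   0.84 -0.34  1.75 -0.29] [-0.37  0.16  2.   -0.05  0.4  -0.35]
1 -15 0 margin 0.14 [-0.06  0.79  0.87 -0.31  1.77 -0.21] [-0.21  0.14  2.02 -0.26  0.42 -0.03]
1 -15 0.06 margin 0.18 [ 0.02  0.78  0.87 -0.29  1.79 -0.13] [-0.05  0.14  2.02 -0.43  0.46  0.27]
1 0 -0.06 margin 0.27 [-0.24  0.83  0.75 -0.11  1.87 -0.34] [-0.54  0.19  1.94  0.51  0.65 -0.98]
1 0 0 margin 0.31 [-0.16  0.81  0.8  -0.08  1.85 -0.26] [-0.41  0.15  1.99  0.44  0.59 -0.82]
1 0 0.06 margin 0.25 [-0.08  0.79  0.83 -0.06  1.84 -0.18] [-0.26  0.13  2.02  0.34  0.53 -0.6 ]
1 15 -0.06 margin 0.05 [-0.33  0.88  0.67  0.12  1.99 -0.35] [-0.67  0.27  1.85  0.69  0.95 -1.23]
1 15 0 margin 0.28 [-0.26  0.84  0.76  0.15  1.93 -0.28] [-
[... 990 characters left out ...]
0.34  0.53  2.54]
-1 15 -0.06 margin 0.05 [-0.33  0.88  0.67  0.12  1.99  2.79] [-0.67  0.27  1.85  0.69  0.95  1.92]
-1 15 0 margin 0.2 [-0.26  0.84  0.76  0.15  1.93  2.86] [-0.56  0.22  1.92  0.71  0.87  1.99]
-1 15 0.06 margin 0.13 [-0.18  0.81  0.82  0.18  1.89  2.94] [-0.43  0.18  1.98  0.71  0.79  2.09]
-1 30 0 margin 0.13 [-0.35  0.88  0.75  0.38  2.    2.87] [-0.66  0.33  1.84  0.8   1.16  1.83]
-1 30 0.06 margin 0.1 [-0.27  0.84  0.84  0.4   1.93  2.92] [-0.56  0.28  1.92  0.85  1.08  1.88]
-1 45 0 margin 0.07 [-0.42  0.92  0.78  0.6   2.04  2.88] [-0.72  0.47  1.74  0.85  1.42  1.75]
-1 45 0.06 margin 0.09 [-0.35  0.87  0.89  0.62  1.96  2.9 ] [-0.63  0.42  1.84  0.9   1.34  1.77]
```

Run:
```python
from lid import *; from h import *
G=np.radians(15)
p,R=lidT(1.9,G,.03,-.14,1); print(p,R.as_matrix().round(2)); rel(p+[0,0,.05],R); rel(p,R)
```

```text
[ 0.69714681 -0.05354628  0.36789907] [[-0.33 -0.    0.94]
 [ 0.23  0.97  0.09]
 [-0.91  0.24 -0.32]]
dp [0.2498, 0.2404, 0.2219] turn [4.8, 21.85, -50.86]
dp [0.271, 0.1952, 0.2216] turn [4.8, 21.85, -50.86]
```

>>> move_arm --deltas '[{"dp": [-0.02, 0.045, 0], "turn": [0, 0, 0]}, {"dp": [-0.03, 0.09, 0.01], "turn": [0.7, 3.1, -7.3]}, {"dp": [0.0, 0.13, 0.04], "turn": [1.4, 6.2, -14.5]}, {"dp": [0.04, 0.15, 0.07], "turn": [2, 9.3, -21.8]}, {"dp": [0.08, 0.17, 0.1], "turn": [2.7, 12.5, -29]}, {"dp": [0.12, 0.19, 0.13], "turn": [3.4, 15.6, -36.3]}, {"dp": [0.16, 0.21, 0.16], "turn": [4.1, 18.7, -43.6]}, {"dp": [0.195, 0.23, 0.19], "turn": [4.8, 21.8, -50.9]}, {"dp": [0.23, 0.24, 0.21], "turn": [4.8, 21.8, -50.9]}, {"dp": [0.25, 0.24, 0.222], "turn": [4.8, 21.8, -50.9]}]'

```text
time: 15.7
tool_pos: [0.6489, -0.0534, 0.3887]
tool_rot: [2.467, 1.161, 2.515]
contact_force: [-0.0, -0.5, 0.5]
opening: 0.0902
```

Run:
```python
from lid import *; from h import *
s=robot.observe();print(s['time'],s['tool_pos'].round(3),s['qpos'].round(3),s['qvel'].round(2))
G=np.radians(15)
p,R=lidT(1.9,G,.03,-.14,1); rel(p+[0,0,.05],R); rel(p,R)
for n in('top','scene'):
    p,d=robot.read_camera(n); cv2.imwrite(f'pics/{n}9.png',p[:,:,::-1]); np.savez(n+'9.npz',p=p,d=d)
```

```text
15.7 [ 0.649 -0.053  0.389] [-0.269  0.958  0.041  0.241  2.515 -0.148] [ 0.32  0.14  0.01  0.21 -0.25  0.48]
dp [-0.0424, 0.0068, 0.0366] turn [0.18, 0.72, -0.18]
dp [0.0035, -0.0056, 0.0522] turn [0.18, 0.72, -0.18]
```

View pics/scene9.png

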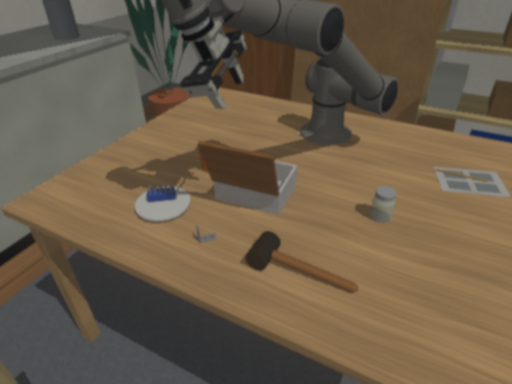

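View pics/top9.png

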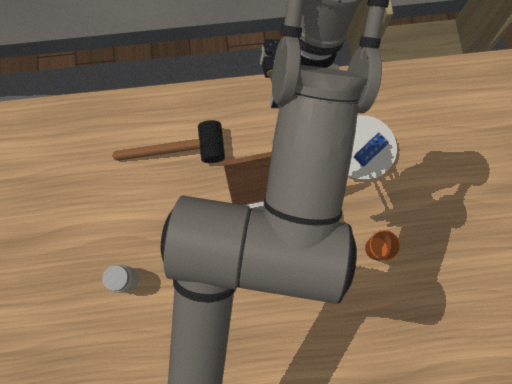

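Run:
```python
from lid import *; from h import *
G=np.radians(15); s=robot.observe()
for dep in (-.1,-.08,-.06,-.03,0,.03):
    p,R=lidT(1.9,G,.03,dep,1); print(dep,p.round(3),ik(p,R,np.array([-.2,.7,.7,.2,2,-.2]))); rel(p,R)
```

```text
-0.1 [ 0.684 -0.044  0.331] (array([-0.24459666,  1.03347989,  0.04      ,  0.22590243,  2.43993919,
       -0.14442494]), np.float64(0.019578839846308316))
dp [0.0417, -0.0057, 0.051] turn [0.27, 0.53, -0.26]
-0.08 [ 0.677 -0.04   0.313] (array([-0.23968854,  0.96869673,  0.2315356 ,  0.19841976,  2.32478846,
       -0.17818833]), np.float64(1.2530794596399275e-08))
dp [0.0617, -0.0058, 0.0508] turn [0.27, 0.53, -0.26]
-0.06 [ 0.67  -0.035  0.295] (array([-0.23600589,  0.91790822,  0.38660041,  0.18341065,  2.22173814,
       -0.19960274]), np.float64(7.896209623659002e-09))
dp [0.0817, -0.0059, 0.0506] turn [0.27, 0.53, -0.26]
-0.03 [ 0.66  -0.028  0.267] (array([-0.23034855,  0.87118902,  0.5537523 ,  0.17162345,  2.10221571,
       -0.21863653]), np.float64(2.7659702341031878e-09))
dp [0.1117, -0.006, 0.0503] turn [0.27, 0.53, -0.26]
0 [ 0.65  -0.021  0.24 ] (array([-0.22452535,  0.84148547,  0.6849408 ,  0.16517293,  2.0011931 ,
       -0.2313676 ]), np.float64(7.67875742158086e-10))
dp [0.1417, -0.0061, 0.05] turn [0.27, 0.53, -0.26]
0.03 [ 0.64  -0.015  0.213] (array([-0.21852947,  0.82223309,  0.79545427,  0.16156265,  1.91017114,
       -0.24099349]), np.float64(7.730868098465571e-10))
dp [0.1717, -0.0063, 0.0498] turn [0.27, 0.53, -0.26]
```

>>> move_arm --deltas '[{"dp": [0.03, -0.003, 0.03], "turn": [0, 0, 0]}, {"dp": [0.045, -0.006, 0.05], "turn": [0, 0, 0]}, {"dp": [0.062, -0.006, 0.051], "turn": [0, 0.5, 0]}, {"dp": [0.062, -0.006, 0.051], "turn": [0, 0.5, 0]}, {"dp": [0.062, -0.006, 0.051], "turn": [0, 0.5, 0]}]'

```text
time: 16.3
tool_pos: [0.676, -0.0459, 0.318]
tool_rot: [2.476, 1.157, 2.519]
contact_force: [0.8, 0.7, 0.7]
opening: 0.09
```

Run:
```python
from lid import *; from h import *
G=np.radians(15); s=robot.observe();print(s['time'],s['tool_pos'].round(3),s['qpos'].round(3),s['qvel'].round(2))
for dep in (-.08,.0,.03):
    p,R=lidT(1.9,G,.03,dep,1); rel(p,R)
for n in('top','scene'):
    p,d=robot.read_camera(n); cv2.imwrite(f'pics/{n}10.png',p[:,:,::-1]); np.savez(n+'10.npz',p=p,d=d)
cv2.imwrite('pics/sc10z.png',cv2.resize(p[90:220,150:310,::-1],None,fx=4.5,fy=4.5,interpolation=cv2.INTER_CUBIC))
```

```text
16.3 [ 0.676 -0.046  0.318] [-0.25   0.963  0.229  0.202  2.327 -0.182] [-0.   -0.04 -0.1   0.    0.01  0.  ]
dp [0.0056, 0.0047, 0.0031] turn [-0.09, 0.49, -0.23]
dp [0.0856, 0.0043, 0.0024] turn [-0.09, 0.49, -0.23]
dp [0.1156, 0.0042, 0.0022] turn [-0.09, 0.49, -0.23]
```

View pics/sc10z.png

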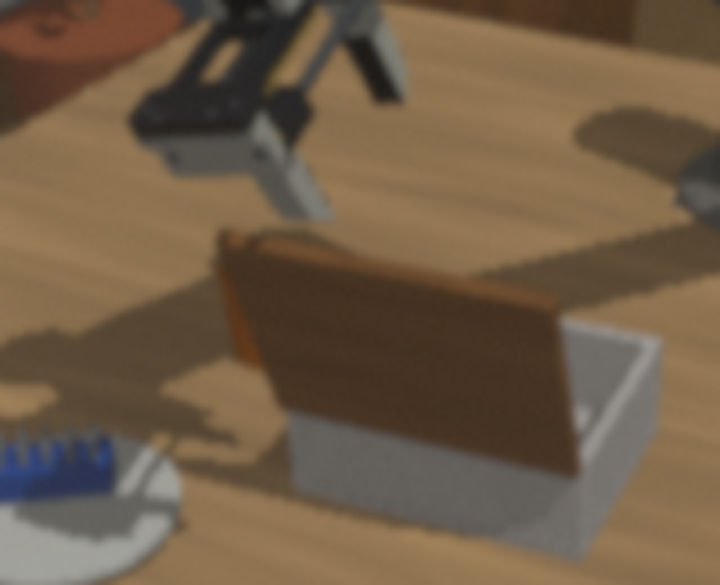

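Run:
```python
from lid import *; from h import *
for th in (1.85,1.9,1.95):
  for y in(-.11,.11): print(th,y,proj('scene',lidT(th,0,y,0,1)[0]), end=' ')
  print()
s=robot.observe();R=rot(s['tool_rot']).as_matrix()
for k in (-.045,0,.045): print(proj('scene',s['tool_pos']+R[:,2]*k))
```

```text
1.85 -0.11 [[197.63822087 138.15850166]] 1.85 0.11 [[272.54449227 153.16619115]] 
1.9 -0.11 [[196.26940488 140.37700492]] 1.9 0.11 [[271.41639374 155.61490499]] 
1.95 -0.11 [[194.93338434 142.71809431]] 1.95 0.11 [[270.29777031 158.19156519]] 
[[235.08893536 111.68649517]]
[[227.81769156 123.71179088]]
[[220.16078155 136.37490737]]
```

>>> move_arm --deltas '[{"dp": [0.02, 0.004, 0.003], "turn": [0, 0.5, -0.2]}, {"dp": [0.055, 0.004, 0.002], "turn": [0, 0.5, -0.2]}, {"dp": [0.085, 0.004, 0.002], "turn": [0, 0.5, -0.2]}, {"dp": [0.105, 0.004, 0.002], "turn": [0, 0.5, -0.2]}, {"dp": [0.114, 0.004, 0.002], "turn": [0, 0.5, -0.2]}, {"dp": [0.114, 0.004, 0.002], "turn": [0, 0.5, -0.2]}, {"dp": [0.114, 0.004, 0.002], "turn": [0, 0.5, -0.2]}]'

```text
time: 17.1
tool_pos: [0.6423, -0.0149, 0.2161]
tool_rot: [2.488, 1.158, 2.534]
contact_force: [-0.5, 0.1, 0.1]
opening: 0.0899
```

Run:
```python
from lid import *; from h import *
G=np.radians(15); s=robot.observe();print(s['time'],s['tool_pos'].round(3),s['contact_force'].round(2),s['qpos'].round(3))
p,R=lidT(1.9,G,.03,.03,1); rel(p,R)
p,d=robot.read_camera('scene')
cv2.imwrite('pics/sc11z.png',cv2.resize(p[90:220,150:310,::-1],None,fx=4.5,fy=4.5,interpolation=cv2.INTER_CUBIC))
```

```text
17.1 [ 0.642 -0.015  0.216] [-0.45  0.05  0.14] [-0.219  0.822  0.785  0.162  1.915 -0.239]
dp [0.0041, -0.0005, -0.0007] turn [-0.02, 0.3, 0.06]
```

View pics/sc11z.png

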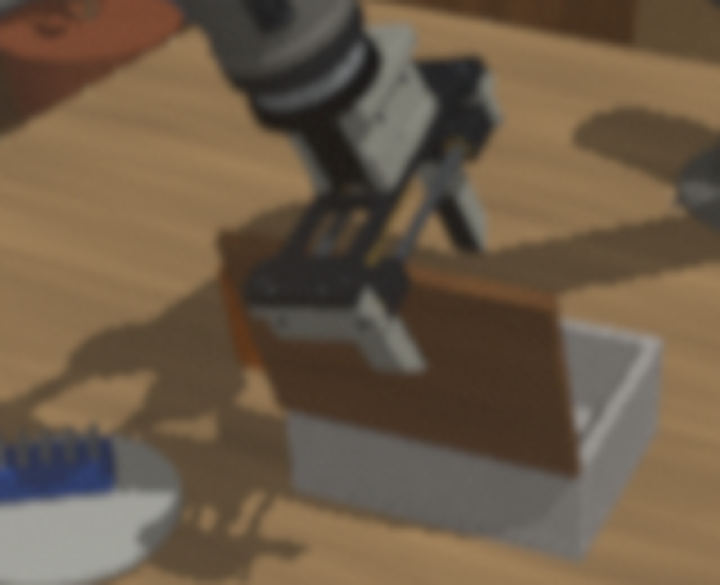

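>>> move_arm --deltas '[{"dp": [0.003, 0, 0], "turn": [0, 0, 0]}, {"dp": [0.003, 0, 0], "turn": [0, 0, 0]}, {"dp": [0.003, 0, 0], "turn": [0, 0, 0]}, {"dp": [0.003, 0, 0], "turn": [0, 0, 0]}, {"dp": [0.003, 0, 0], "turn": [0, 0, 0]}, {"dp": [0.003, 0, 0], "turn": [0, 0, 0]}, {"dp": [0.003, 0, 0], "turn": [0, 0, 0]}, {"dp": [0.003, 0, 0], "turn": [0, 0, 0]}]' --hand 0.0 --squeeze 20

```text
time: 17.95
tool_pos: [0.6401, -0.0136, 0.2111]
tool_rot: [2.493, 1.154, 2.538]
contact_force: [0.5, -0.3, 0.8]
opening: 0.0309
```

Run:
```python
from lid import *; from h import *
G=np.radians(15); s=robot.observe();print(s['time'],s['tool_pos'].round(3),s['contact_force'].round(2),s['opening'])
for th in (1.9,1.75,1.6,1.45,1.3,1.18,1.05):
    p,R=lidT(th,G,.03,.03,1); rel(p,R)
p,d=robot.read_camera('scene')
cv2.imwrite('pics/sc12z.png',cv2.resize(p[90:220,150:310,::-1],None,fx=4.5,fy=4.5,interpolation=cv2.INTER_CUBIC))
```

```text
17.95 [ 0.64  -0.014  0.211] [ 0.45 -0.25  0.8 ] 0.03093901832414006
dp [-0.0016, -0.0005, -0.0003] turn [-0.05, 0.04, -0.01]
dp [-0.001, -0.0007, -0.0215] turn [-2.27, -8.26, -0.01]
dp [0.0027, -0.0017, -0.0423] turn [-4.5, -16.57, -0.0]
dp [0.0094, -0.0035, -0.0623] turn [-6.72, -24.87, 0.0]
dp [0.0188, -0.0061, -0.081] turn [-8.94, -33.17, 0.01]
dp [0.0283, -0.0086, -0.0948] turn [-10.72, -39.81, 0.01]
dp [0.0403, -0.0119, -0.1083] turn [-12.65, -47.0, 0.01]
```

View pics/sc12z.png

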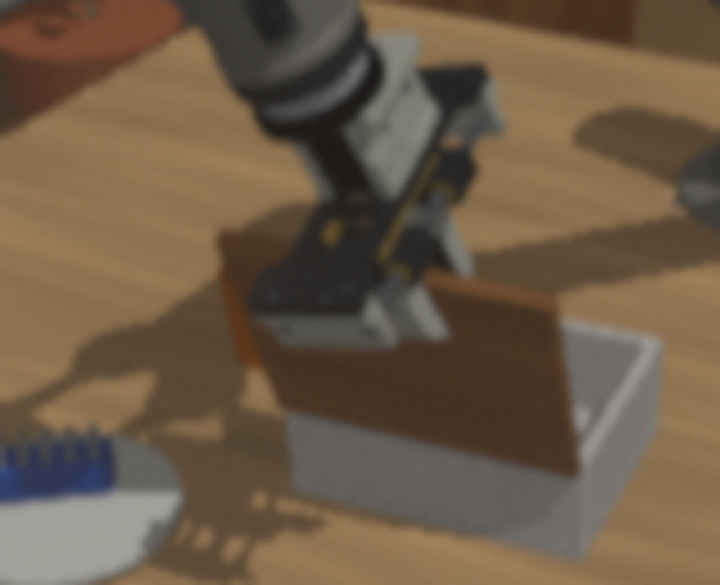

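Still closing (31 mm); give it more time.

>>> move_arm --deltas '[{"dp": [0, 0, 0], "turn": [0, 0, 0]}, {"dp": [0, 0, 0], "turn": [0, 0, 0]}, {"dp": [0, 0, 0], "turn": [0, 0, 0]}, {"dp": [0, 0, 0], "turn": [0, 0, 0]}, {"dp": [0, 0, 0], "turn": [0, 0, 0]}, {"dp": [0, 0, 0], "turn": [0, 0, 0]}]'

```text
time: 18.6
tool_pos: [0.6391, -0.0137, 0.2114]
tool_rot: [2.496, 1.151, 2.542]
contact_force: [-5.6, -0.9, 2.3]
opening: 0.012
```

Run:
```python
from lid import *; from h import *
G=np.radians(15); s=robot.observe();print(s['time'],s['tool_pos'].round(3),s['contact_force'].round(2),s['opening'])
for th in (1.9,1.8,1.7,1.6,1.5,1.4,1.3,1.2,1.1,1.05):
    p,R=lidT(th,G,.03,.03,1); rel(p,R)
```

```text
18.6 [ 0.639 -0.014  0.211] [-5.59 -0.87  2.34] 0.012032756891231691
dp [-0.0016, -0.0005, 0.0007] turn [-0.06, -0.12, -0.02]
dp [-0.0015, -0.0006, -0.0134] turn [-1.55, -5.65, -0.02]
dp [-0.0, -0.001, -0.0274] turn [-3.03, -11.18, -0.02]
dp [0.0028, -0.0017, -0.0412] turn [-4.52, -16.72, -0.02]
dp [0.007, -0.0029, -0.0546] turn [-6.0, -22.25, -0.02]
dp [0.0124, -0.0043, -0.0676] turn [-7.48, -27.79, -0.01]
dp [0.019, -0.0061, -0.0799] turn [-8.97, -33.32, -0.01]
dp [0.0268, -0.0082, -0.0915] turn [-10.45, -38.85, -0.01]
dp [0.0357, -0.0106, -0.1022] turn [-11.93, -44.39, -0.01]
dp [0.0405, -0.0119, -0.1072] turn [-12.68, -47.16, -0.01]
```

>>> move_arm --deltas '[{"dp": [0, 0, -0.007], "turn": [-0.7, -2.8, 0]}, {"dp": [0, 0, -0.014], "turn": [-1.5, -5.5, 0]}, {"dp": [0.0008, -0.0003, -0.021], "turn": [-2.2, -8.3, 0]}, {"dp": [0.0016, -0.0005, -0.028], "turn": [-3, -11.1, 0]}, {"dp": [0.003, -0.0008, -0.035], "turn": [-3.7, -13.8, 0]}, {"dp": [0.0044, -0.0012, -0.042], "turn": [-4.5, -16.6, 0]}, {"dp": [0.0065, -0.0018, -0.0487], "turn": [-5.2, -19.4, 0]}, {"dp": [0.0086, -0.0024, -0.0553], "turn": [-6, -22.1, 0]}, {"dp": [0.0086, -0.0024, -0.0553], "turn": [-6, -22.1, 0]}]'

```text
time: 19.5
tool_pos: [0.584, -0.0186, 0.2204]
tool_rot: [1.302, 1.3, 1.401]
contact_force: [2.0, 0.4, -6.1]
opening: 0.012
```

Run:
```python
from lid import *; from h import *
G=np.radians(15); s=robot.observe();print(s['time'],s['tool_pos'].round(3),s['contact_force'].round(2),s['opening'],s['qpos'].round(3))
for th in (1.5,1.4,1.3,1.2,1.1,1.05):
    p,R=lidT(th,G,.03,.0316,1); rel(p,R)
p,d=robot.read_camera('scene')
cv2.imwrite('pics/sc13z.png',cv2.resize(p[90:220,150:310,::-1],None,fx=4.5,fy=4.5,interpolation=cv2.INTER_CUBIC))
```

```text
19.5 [ 0.584 -0.019  0.22 ] [ 2.01  0.38 -6.1 ] 0.012011344293898456 [-0.311  0.454  1.4    0.276  1.335 -0.481]
dp [-0.0002, -0.0005, 0.0013] turn [-0.03, 0.04, -0.0]
dp [-0.0001, -0.0006, -0.0126] turn [-1.51, -5.5, -0.0]
dp [0.0013, -0.001, -0.0265] turn [-2.99, -11.03, -0.0]
dp [0.0041, -0.0017, -0.0402] turn [-4.48, -16.56, 0.0]
dp [0.0082, -0.0028, -0.0535] turn [-5.96, -22.1, 0.0]
dp [0.0107, -0.0035, -0.06] turn [-6.7, -24.87, 0.0]
```

View pics/sc13z.png

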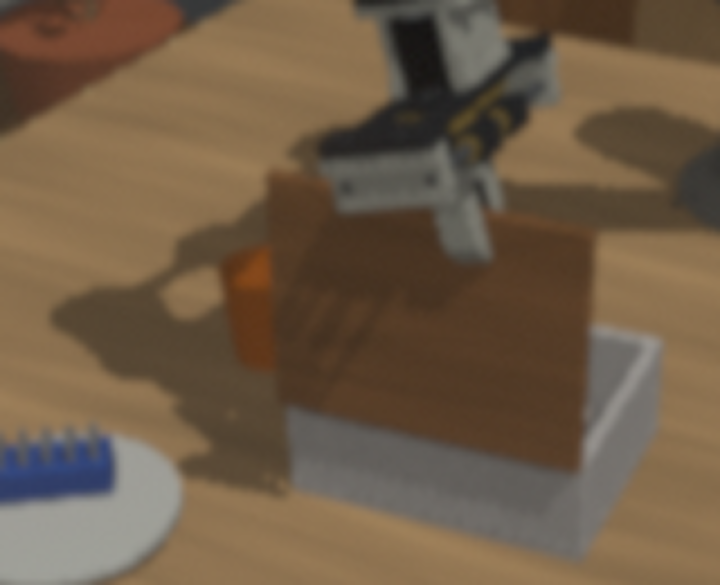

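Lid follows at about 86°, cup standing. Continue to 60° (1.05).

>>> move_arm --deltas '[{"dp": [0, 0, -0.007], "turn": [-0.7, -2.7, 0]}, {"dp": [0, 0, -0.014], "turn": [-1.5, -5.5, 0]}, {"dp": [0.0007, -0.0003, -0.021], "turn": [-2.2, -8.3, 0]}, {"dp": [0.0015, -0.0005, -0.028], "turn": [-3, -11, 0]}, {"dp": [0.0029, -0.0008, -0.0347], "turn": [-3.7, -13.8, 0]}, {"dp": [0.0043, -0.0012, -0.0415], "turn": [-4.5, -16.6, 0]}, {"dp": [0.0063, -0.0018, -0.0482], "turn": [-5.2, -19.3, 0]}, {"dp": [0.0084, -0.0023, -0.0548], "turn": [-6, -22.1, 0]}, {"dp": [0.0109, -0.003, -0.0613], "turn": [-6.7, -24.9, 0]}, {"dp": [0.0109, -0.003, -0.0613], "turn": [-6.7, -24.9, 0]}]'

```text
time: 20.55
tool_pos: [0.5245, -0.024, 0.2047]
tool_rot: [0.426, 0.993, 0.587]
contact_force: [0.9, 2.3, -1.4]
opening: 0.0119
```

>>> move_arm --deltas '[{"dp": [0, 0, 0], "turn": [0, 0, 0]}, {"dp": [0, 0, 0], "turn": [0, 0, 0]}, {"dp": [0, 0, 0], "turn": [0, 0, 0]}]'

```text
time: 20.85
tool_pos: [0.5252, -0.0239, 0.2051]
tool_rot: [0.425, 0.994, 0.588]
contact_force: [-7.0, -0.9, 4.6]
opening: 0.0123
```

Run:
```python
from lid import *; from h import *
G=np.radians(15); s=robot.observe();print(s['time'],s['tool_pos'].round(3),s['contact_force'].round(2),s['opening'],s['qpos'].round(3),s['qvel'].round(3))
p,R=lidT(1.05,G,.03,.0316,1); rel(p,R)
for n in('top','scene'):
    p,d=robot.read_camera(n); np.savez(n+'14.npz',p=p,d=d); cv2.imwrite(f'pics/{n}14.png',p[:,:,::-1])
    X=cloud(n,d); hsv=cv2.cvtColor(p,cv2.COLOR_RGB2HSV)
    q=(X-B); L=np.stack([q@bx,q@by,q[...,2]],-1)
    m=(d>0)&(L[...,2]>.1)&(L[...,2]<.21)&(abs(L[...,1])<.10)&(L[...,0]>-.02)&(L[...,0]<.12)&(hsv[...,1]>90)&(hsv[...,0]<20)
    if m.sum()>50:
        A=L[m]; c=A.mean(0); nn=np.linalg.svd(A-c)[2][2]; nn*=np.sign(nn[0]); print(n,m.sum(),c.round(3),nn.round(3),'theta',np.degrees(np.arctan2(nn[0],nn[2])))
cv2.imwrite('pics/sc14z.png',cv2.resize(p[90:220,150:310,::-1],None,fx=4.5,fy=4.5,interpolation=cv2.INTER_CUBIC))
```

```text
20.85 [ 0.525 -0.024  0.205] [-7.01 -0.86  4.58] 0.012269061771780287 [-0.498  0.199  1.953  0.71   0.833 -1.109] [-0.001 -0.    -0.    -0.001 -0.     0.001]
dp [-0.0001, -0.0006, -0.0001] turn [0.11, -0.08, -0.09]
top 1164 [0.053 0.    0.16 ] [0.869 0.002 0.494] theta 60.36430962721395
scene 2678 [0.056 0.003 0.155] [0.868 0.001 0.496] theta 60.2358916525324
```

View pics/sc14z.png

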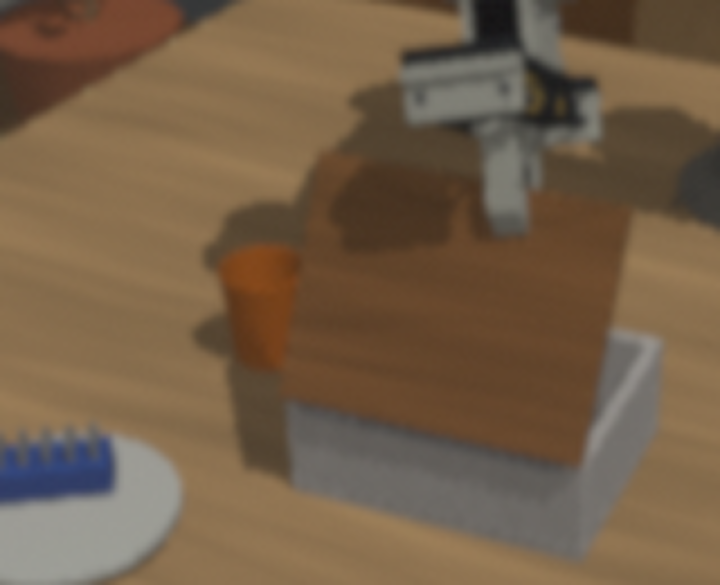

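View pics/top14.png

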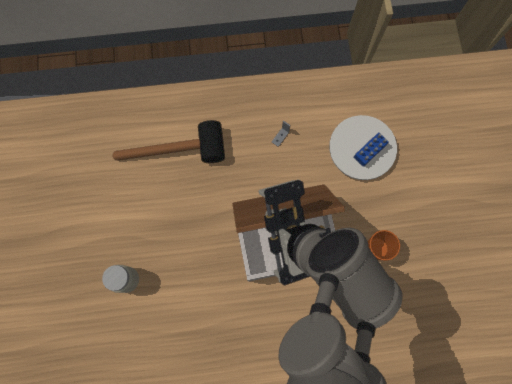

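Run:
```python
from cell import robot
s=robot.observe(); print(s['time'],s['opening'],s['contact_force'])
print(robot.hand_in())
```

```text
20.95 0.01169165998203584 [-7.13570197 -2.08193718  3.7262219 ]
the job is handed in; nothing more can be done
None
```

I poured all four knobs into the box, set the empty cup back upright on the table, and handed in with the gripper holding the lid at about 60°. The run took about 21 s of the 72 s allowed.

- **Lid:** a plane fit to the depth data gave 60.4° from the top camera and 60.2° from the scene camera. The gripper opening was about 12 mm, which matches the lid's thickness, and the arm was still.
- **Knobs:** all four were visible on the box floor before I moved the lid. In the last pictures the arm and lid hide most of the inside, so I could not count them again at the end.
- **Cup:** it stands upright and clear of the box, close to where it started.
- **Jar, mallet, bracket and bit holder:** by eye they sit where they were in the first picture; I did not measure them again.

One move towards the lid ran out of reach with the arm stretched out. I mended it by approaching lower, and nothing was touched. No checks failed, but the hand-in gives no verdict.

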